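# Fit a stop post to the gluing bench's T-slot rail

## Robot

A 7-joint arm with a two-finger parallel gripper is mounted at the origin on the work surface. World frame = base frame: x ahead of the robot, y to its left, z up, the work surface at z = 0. Lengths are in m, angles in rad, forces in N, time in s.
With the tool pointing down it reaches from about 0.425 to 0.925 m from the base axis. Payload 6.8 kg.
Tool frame: the origin (TCP) lies at the very end of the fingers, on their centre line; the grasp point (between the pads) lies bot.tcp_to_grasp behind it (bot.tcp_to_grasp is the distance from the TCP to the grasp point, in m); z points along the fingers, y is the line along which they close (so a half turn about z gives the same grasp; the last joint's range is limited). The gripper opens to 85 mm and grips with 20 to 120 N. Pads are 22 mm wide; open, the fingers measure 114 mm over their backs; the gripper's body (76 mm by 85 mm) begins 54 mm behind the grasp point. The pads swing forward as they close: fully open they stand 13 mm farther back than shut.
Start: joints at [1.134, 0.477, 0.022, 1.555, -0.011, 1.109, -0.083], TCP at [0.218, -0.639, 0.231] pointing down, gripper open.
Joint ranges: [-2.96, 2.96], [-0.34, 2.1], [-1.41, 1.46], [0.24, 2.44], [-1.37, 4.51], [0.17, 1.92], [-2.96, 2.96]. Speed limits (rad/s): [2.39, 2.39, 3.14, 3.14, 3.14, 3.14, 3.14].

## Interface

Orientations are given as a unit quaternion [w, x, y, z].
In Python, from station import bot gives the robot as it stands.
- The arm moves only by the tool servo_tool, never from a script. Its argument "motion" is a list that holds one entry, the list of rows, each a list of 7 numbers: the shift along the tool's x, y, z in m, then the turn, a rotation vector about the tool's x, y, z in units of 5 degrees (1.0 is 5 degrees), then the opening, from 0 (shut) to 1 (fully open). A call has 1 to 20 rows; each row is the pose to reach, as a shift and turn from the pose commanded when the call began, along the tool's axes at that moment; what a row does not reach only later rows make up. A row lasts 1/12 s, in which the tool goes at most 41.7 mm and 7.16 degrees, less where a joint would pass 70% of its speed; a pose out of reach is approached as far as the arm can. A call with a gripper value outside its range is refused whole. The fingers move at their own pace and stop on an object; "grip_force" is the grip in N (left out, the last holds). Time passes only in rows, so rows that repeat a pose let the fingers close. It gives the time, the measured TCP pose, the force, the opening and the grip force at its end, in the units of the state.
- bot.get_obs(): the state, without advancing time (a new reading comes with each control period).
- bot.read_camera(name): name is "scene" or "top"; returns a dict with "img" (400x640x3 uint8, red, green, blue), "K" (3x3 intrinsics, pixels), "pose" (4x4, takes a point from camera to world coordinates). Camera axes: x right, y down, z forward; pixel columns grow to the right and rows downward; lengths in m; the calibration is good to about 2 mm. A picture is of the moment at which its call begins. There is no depth.
- bot.hand_in(): hands the job in; it is judged then, once.
The state is a dict: "t": time; "q": joint angles; "joint_vel": joint speeds; "joint_torque": joint torques, N m; "eef_pos": TCP position; "tool_rot": TCP orientation; "contact_force": force on the tool from outside, world axes, zero at the start; "torque": the same for the moment, N m; "gripper_width": opening from 0.0 (shut) to 1.0 (fully open); "grasp_force": force on a finger pad.
Only numpy, scipy, OpenCV 4.12 (cv2) and the standard library are available. Lean on these libraries where they do the work, as an engineer would, in place of code of your own. Each camera call takes 0.05 s, during which the arm holds its last target. There are 200 camera calls.

## Task

Fit the leather stop post to the rail: take the T-bolt out of the slanted blue holder, drop its head into the rail's slot at the red line, and give it a quarter turn so that the head locks squarely across the slot. Then slip onto the upright stud, in this order, the brass spacer, the red washer and the black knob, each resting fully home on the one below. Leave the glue pot, tape roll and brush where they are, and let go of everything.

Things in the scene. Friction and masses are not known exactly. Their poses are not given: they have to be found in the camera images.
- bolt: steel T-bolt, 67 mm long, about 85 g. Origin at the centre of the head's underside, z along the stud to its tip. Head: dark bar 14 (x) by 32 (y) by 8 mm (z). Stud: round, 12 mm thick, up to z = 67 mm, last 5 mm tapered to 7 mm; a black line on its tip runs along y like the head. Starts in the holder, leaning 30 to 34 degrees from vertical
- holder: blue fixed holder, base 100 (x) by 80 (y) by 8 mm, origin under its centre. Its pocket, 17 by 35 mm, 10 mm deep, leans 30 degrees: the stud's tip leans to the holder's -x, the head's long side lies along its y. A rest 12 mm wide supports the stud's lower (-x) side up to bolt z = 24 mm; above that the stud is free. Draw the bolt out along its own axis
- rail_mark (a point): point on the slot's centre line at the red line, level with the rail's top face, 27 mm above the bench. x along the slot, y across, z up. The slot's mouth is 17 mm wide, its lips 6 mm thick; the channel below is 37 mm wide, 11 mm high, its floor 17 mm below this point. The head goes in only along the slot, stands on the floor 3 mm clear of the lips and turns freely
- rail: fixed aluminium T-slot rail, 232 (x) by 60 (y) by 27 mm high, slot along x with both ends closed by black caps, red line across its middle; origin under its centre, x and y as for the mark. A bolt standing in it rises 50 mm above the rail. A thin sheet of leather lies along its -y side
- spacer: brass spacer ring, outside diameter 36 mm, hole 15 mm, 20 mm high, origin at the centre of its underside; lies flat on the bench. 60 g or so
- washer: red plastic washer, outside diameter 40 mm, hole 15 mm, 8 mm thick, origin at the centre of its underside; lies flat on the bench. 20 g or so
- knob: black round knob, outside diameter 42 mm, 30 mm high, with a 15 mm blind bore 24 mm deep from below; a steel disc on its top. Origin at the centre of its underside, z up; stands bore down on the bench. It slips loosely on to the stud, without a thread. 50 g or so
- glue_pot: glue pot, 110 by 85 mm, 88 mm high, origin at the centre of its underside; leave alone
- tape_roll: roll of cream tape lying flat, outside diameter 100 mm, 24 mm high, origin at the centre of its underside; leave alone
- brush: brush with a wooden handle, lying along its x, about 30 mm high at most; leave alone
Things that resemble listed ones, but are neither listed nor needed, are in the scene too. What is meant by the knob is not purple, and is the larger of those in its own colour.

How it is judged:
By the outcome, as a careful person would: the job done as asked, in the order asked, and still so for the second after the job is handed in, with the robot touching nothing.
It also fails if it takes over 72 s, if anything falls off the work surface, if the arm or the gripper's body presses on something with over 40 N, if the wrist force passes 120 N, or if a joint passes its speed limit or range.

## Working session

There is one attempt and no reset: what is moved stays moved. The work goes in short steps, Python scripts to look and compute and a tool call to move; the robot and the scene stay as the last step left them, time stands still between calls to the robot, and variables do not carry over. Pictures are saved under pics/ and viewed, at most 10 in all, crops included, and the job is handed in when it is done.

Besides the shell and the picture viewer there is one more tool, called after ">>>" as name([rows], argument=value, ...), one row to a line, values as JSON. servo_tool: Moves the arm, as the interface text tells. Its arguments: {"type":"object","properties":{"motion":{"type":"array"},"grip_force":{"type":"number"}},"required":["motion"]}

```bash
ls; mkdir -p pics; python3 - <<'E'
from station import bot
import cv2,numpy as np
o=bot.get_obs();print(o['eef_pos'],o['tool_rot'],o['gripper_width'],bot.tcp_to_grasp,o['t'])
for n in('scene','top'):
    r=bot.read_camera(n);np.savez('pics/'+n,**r);cv2.imwrite(f'pics/{n}0.png',r['img'][...,::-1]);print(n,r['K'].tolist(),np.round(r['pose'],4).tolist())
E
```

```text
pics
[ 0.21775655 -0.6382578   0.2303271 ] [-9.11437909e-04  9.86513656e-01  1.63676291e-01 -2.18708991e-04] 0.9990499267089479 0.0187 0.0
scene [[398.8843263928895, 0.0, 322.47330012605147], [0.0, 398.8843263928895, 201.15626032591658], [0.0, 0.0, 1.0]] [[-0.3262, 0.7471, -0.5792, 1.1752], [0.9453, 0.2521, -0.2071, 0.2157], [-0.0087, -0.6151, -0.7884, 0.8992], [0.0, 0.0, 0.0, 1.0]]
top [[381.83681844295455, 0.0, 317.9133743246996], [0.0, 381.83681844295455, 195.90798818490936], [0.0, 0.0, 1.0]] [[-0.0279, -0.9987, 0.0424, 0.4887], [-0.9993, 0.0268, -0.0255, -0.0082], [0.0243, -0.0431, -0.9988, 0.8395], [0.0, 0.0, 0.0, 1.0]]
```

View pics/top0.png

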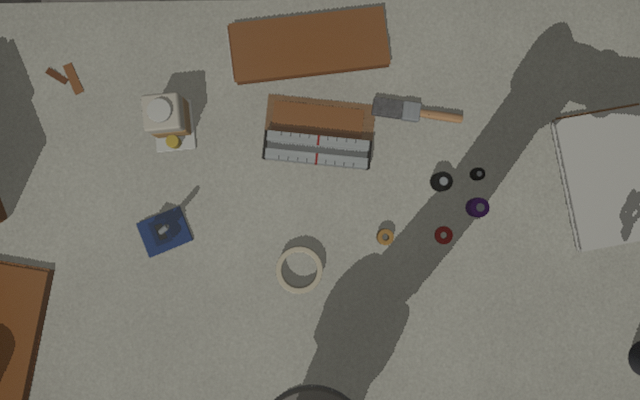

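View pics/scene0.png

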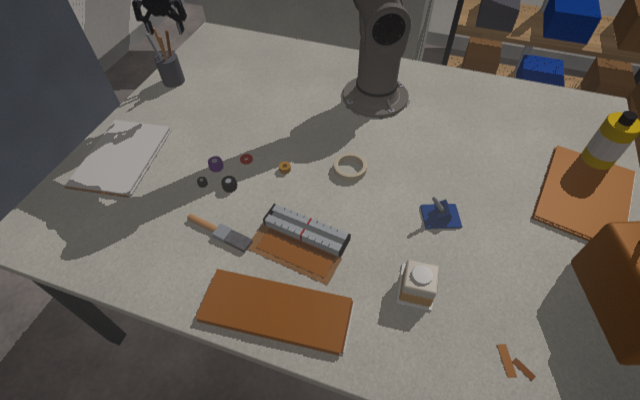

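The top view shows the blue holder at (165,231), the rail at (318,148) with its red line at (318,140–160), the spacer at (385,237) and the washer at (443,235). There are three knob candidates: large black (441,181), small black (477,173) and purple (477,207). The large black one fits the description, since it isn't purple and is the larger of the two black ones. I'll confirm with one enlarged crop.

```bash
python3 - <<'E'
import cv2,numpy as np
t=cv2.imread('pics/top0.png');s=cv2.imread('pics/scene0.png')
f=lambda im,x,y,w,h:cv2.resize(im[y:y+h,x:x+w],(400,300),interpolation=cv2.INTER_CUBIC)
c=np.vstack([np.hstack([f(t,368,155,132,99),f(t,125,190,80,60)]),np.hstack([f(t,250,80,136,102),f(s,405,180,80,60)])])
cv2.imwrite('pics/crop1.png',cv2.convertScaleAbs(c,alpha=1.5))
E
```

```text
(no output)
```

View pics/crop1.png

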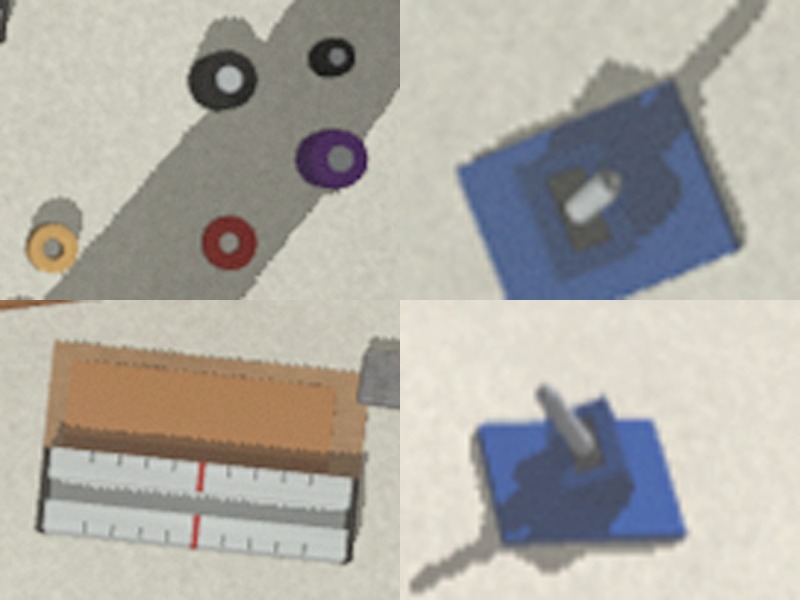

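The crop confirms it: the large black knob with the steel disc, at top (441,181), is the one meant. The stud in the holder runs from about (161,232) to its tip at (167,226) in the top view, and from (442,211) to (434,198) in the scene view. Now I'll measure everything.

```bash
cat > h.py <<'E'
import cv2,numpy as np
from scipy.spatial.transform import Rotation as R
def load(n): return dict(np.load(f'pics/{n}.npz'))
def ray(c,uv):
    uv=np.atleast_2d(uv); d=np.c_[uv,np.ones(len(uv))]@np.linalg.inv(c['K']).T@c['pose'][:3,:3].T
    return c['pose'][:3,3],d/np.linalg.norm(d,axis=1)[:,None]
def plane(c,uv,z):
    o,d=ray(c,uv); return o+d*((z-o[2])/d[:,2])[:,None]
def proj(c,p):
    q=(np.atleast_2d(p)-c['pose'][:3,3])@c['pose'][:3,:3]; return (q[:,:2]/q[:,2:])@c['K'][:2,:2].T+c['K'][:2,2]
def tri(c1,u1,c2,u2):
    o1,d1=ray(c1,u1);o2,d2=ray(c2,u2);A=np.c_[d1[0],-d2[0]]
    s=np.linalg.lstsq(A,o2-o1,rcond=None)[0];a=o1+s[0]*d1[0];b=o2+s[1]*d2[0];return (a+b)/2,np.linalg.norm(a-b)
def mask(c,lo,hi,box):
    x,y,w,h=box;m=np.zeros(c['img'].shape[:2],np.uint8)
    m[y:y+h,x:x+w]=cv2.inRange(cv2.cvtColor(c['img'],cv2.COLOR_RGB2HSV),np.array(lo),np.array(hi))[y:y+h,x:x+w];return m
def big(m):
    c=max(cv2.findContours(m,cv2.RETR_EXTERNAL,cv2.CHAIN_APPROX_NONE)[0],key=cv2.contourArea);return c
def cen(cnt):
    M=cv2.moments(cv2.convexHull(cnt));return np.array([M['m10']/M['m00'],M['m01']/M['m00']])
E
python3 - <<'E'
from h import *
T,S=load('top'),load('scene');np.set_printoptions(precision=4,suppress=True)
for nm,lo,hi,bt,bs,z in [('spacer',(12,110,60),(28,255,255),(370,222,30,30),(270,155,30,22),.01),('washer',(0,110,30),(8,255,255),(428,220,32,32),(232,148,30,24),.004),('knob',(0,0,0),(180,255,62),(424,166,36,32),(218,172,22,24),.015)]:
    for c,b in((T,bt),(S,bs)):
        k=big(mask(c,lo,hi,b));print(nm,cen(k),cv2.boundingRect(k),plane(c,cen(k),z)[0])
# rail red line
for c,b in((T,(308,130,20,40)),(S,(290,212,30,32))):
    m=mask(c,(0,100,60),(8,255,255),b)|mask(c,(172,100,60),(180,255,255),b)
    P=plane(c,np.argwhere(m)[:,::-1].astype(float),.027)[:,:2];print('red',len(P),P.min(0),P.max(0));
    r=cv2.minAreaRect(P.astype(np.float32)*1000);print(r,cv2.boxPoints(r).round(1).tolist())
# rail white faces in top
m=mask(T,(0,0,120),(180,40,255),(258,122,120,52))
for k in cv2.findContours(m,cv2.RETR_EXTERNAL,cv2.CHAIN_APPROX_NONE)[0]:
    if cv2.contourArea(k)>300: 
        r=cv2.minAreaRect((plane(T,k[:,0].astype(float),.027)[:,:2]*1000).astype(np.float32));print('rail',r)
# holder
for c,b in((T,(125,195,80,70)),(S,(410,185,60,55))):
    m=mask(c,(100,100,20),(130,255,255),b);k=big(m)
    P=(plane(c,k[:,0].astype(float),.006)[:,:2]*1000).astype(np.float32);print('holder',cv2.minAreaRect(P))
for c,b in((T,(154,220,18,20)),(S,(428,190,24,26))):
    x,y,w,h=b;hsv=cv2.cvtColor(c['img'],cv2.COLOR_RGB2HSV)[y:y+h,x:x+w]
    print('S');print('\n'.join(' '.join('%3d'%v for v in r) for r in hsv[...,1]));print('V');print('\n'.join(' '.join('%3d'%v for v in r) for r in hsv[...,2]))
E
```

```text
spacer [384.7382 236.4169] (377, 229, 16, 16) [ 0.4319 -0.1722  0.01  ]
spacer [284.1311 166.8839] (279, 162, 11, 11) [ 0.4345 -0.1711  0.01  ]
washer [443.2742 234.853 ] (435, 227, 18, 17) [ 0.4312 -0.3027  0.004 ]
washer [245.8013 158.5099] (240, 154, 12, 10) [ 0.4347 -0.3005  0.004 ]
knob [441.0823 181.2051] (430, 172, 23, 20) [ 0.5487 -0.299   0.015 ]
knob [228.8757 183.593 ] (222, 176, 15, 16) [ 0.5516 -0.2967  0.015 ]
red 31 [ 0.5938 -0.0349] [ 0.654  -0.0247]
((623.8825073242188, -29.787551879882812), (2.9856960773468018, 60.92912673950195), 82.72677612304688) [[593.5, -27.399999618530273], [653.9000244140625, -35.099998474121094], [654.2999877929688, -32.20000076293945], [593.9000244140625, -24.399999618530273]]
red 29 [ 0.5994 -0.0335] [ 0.6731 -0.0242]
((636.2681274414062, -28.878856658935547), (9.130165100097656, 73.68962097167969), 89.77053833007812) [[599.4000244140625, -33.29999923706055], [673.0999755859375, -33.599998474121094], [673.0999755859375, -24.5], [599.4000244140625, -24.200000762939453]]
rail ((597.6690063476562, -82.35545349121094), (105.81372833251953, 22.
[... 7752 characters left out ...]
  79  83  85  93 107 113 115
111 111 111 109 112 101  85  71  68  70  69  73  79  83  87  83  60  75  83  83  87 103 112 114
110 111 109  99  98  78  72  69  69  69  66  62  71  76  76  65  63  72  82  84  84  98 111 115
110 101  98  76  72  71  70  70  69  67  67  60  58  64  61  60  62  62  82  84  85  94 108 114
 97  77  73  70  72  73  72  71  69  68  69  66  57  60  59  60  59  64  80  84  83  90 104 114
 77  70  71  72  72  71  71  71  70  67  74  78  62  59  62  67  72  75  83  85  81  82  98 113
 72  72  72  71  73  73  72  72  71  71  83  84  71  70  74  83  84  83  81  80  77  75  85 110
 73  71  72  72  70  71  71  70  70  74  83  85  83  83  84  82  81  78  75  73  68  68  76 100
```

```bash
cat >> h.py <<'E'
def go(p,Rt,p0=None,R0=None):
    from station import bot
    o=bot.get_obs(); w,x,y,z=o['tool_rot']
    R0=R.from_quat([x,y,z,w]) if R0 is None else R0; p0=o['eef_pos'] if p0 is None else p0
    print('t %.2f'%o['t'],'now',np.round(p0,4),'F',np.round(o['contact_force'],1),'w %.3f'%o['gripper_width'])
    print('shift',np.round(R0.inv().apply(np.array(p)-p0),4),'turn5',np.round(np.degrees((R0.inv()*Rt).as_rotvec())/5,2))
def tool(zax,yax):
    z=np.array(zax,float);z/=np.linalg.norm(z);y=np.array(yax,float);y-=z*(y@z);y/=np.linalg.norm(y)
    return R.from_matrix(np.c_[np.cross(y,z),y,z])
def down(deg): a=np.radians(deg);return tool([0,0,-1],[np.cos(a),np.sin(a),0])
E
python3 - <<'E'
from h import *
np.set_printoptions(precision=4,suppress=True)
T,S=load('top'),load('scene')
tip,e1=tri(T,[166.7,226.],S,[433.9,198.6]);b,e2=tri(T,[160.2,232],S,[442,210.7]);print(tip,e1,b,e2)
a=(tip-b);print(np.linalg.norm(a),a/np.linalg.norm(a),'lean',np.degrees(np.arccos(a[2]/np.linalg.norm(a))))
# model: axis by holder direction
hd=np.array([.357,-.934])
for L in(30,32,34):
    ax=np.r_[np.sin(np.radians(L))*hd,np.cos(np.radians(L))];B=tip-67e-3*ax;print(L,ax,B,proj(T,tip-ax*.055),proj(S,tip-ax*.055),proj(T,B),proj(S,B))
ax=np.r_[np.sin(np.radians(32))*hd,np.cos(np.radians(32))]
Rt=tool(-ax,[.934,.357,0]);go(tip-ax*(.067-.028)+ax*.09,Rt)
E
```

```text
[0.4696 0.2731 0.0763] 0.0009130281653300475 [0.4563 0.306  0.0209] 0.0016323387750761568
0.06579848604017748 [ 0.2012 -0.4996  0.8426] lean 32.58946872924345
30 [ 0.1785 -0.467   0.866 ] [0.4576 0.3044 0.0183] [[162.5981 230.3138]] [[440.1003 209.1957]] [[161.8133 231.1726]] [[441.4327 211.4016]]
32 [ 0.1892 -0.4949  0.848 ] [0.4569 0.3063 0.0195] [[161.6798 230.6385]] [[440.7853 208.9583]] [[160.7071 231.5647]] [[442.2621 211.1164]]
34 [ 0.1996 -0.5223  0.829 ] [0.4562 0.3081 0.0208] [[160.7645 230.9589]] [[441.4629 208.7084]] [[159.6039 231.9518]] [[443.0829 210.8162]]
t 0.10 now [ 0.2178 -0.6383  0.2304] F [-0.1 -0.3  0.2] w 0.998
shift [ 0.5336 -0.7541  0.112 ] turn5 [  5.11   4.93 -17.89]
```

>>> servo_tool([
  [[0.407, -0.326, -0.05, 0, 0, -9, 0.5], [0.407, -0.326, -0.05, 0, 0, -9, 0.5], [0.407, -0.326, -0.05, 0, 0, -9, 0.5], [0.407, -0.326, -0.05, 0, 0, -9, 0.5], [0.407, -0.326, -0.05, 0, 0, -9, 0.5], [0.407, -0.326, -0.05, 0, 0, -9, 0.5], [0.407, -0.326, -0.05, 0, 0, -9, 0.5], [0.407, -0.326, -0.05, 0, 0, -9, 0.5], [0.407, -0.326, -0.05, 0, 0, -9, 0.5], [0.407, -0.326, -0.05, 0, 0, -9, 0.5], [0.407, -0.326, -0.05, 0, 0, -9, 0.5], [0.407, -0.326, -0.05, 0, 0, -9, 0.5], [0.53, -0.65, -0.03, 2, 2, -17.9, 0.5], [0.53, -0.65, -0.03, 2, 2, -17.9, 0.5], [0.53, -0.65, -0.03, 2, 2, -17.9, 0.5], [0.53, -0.65, -0.03, 2, 2, -17.9, 0.5], [0.53, -0.65, -0.03, 2, 2, -17.9, 0.5], [0.53, -0.65, -0.03, 2, 2, -17.9, 0.5], [0.53, -0.65, -0.03, 2, 2, -17.9, 0.5], [0.53, -0.65, -0.03, 2, 2, -17.9, 0.5]],
])

```text
t: 1.77
eef_pos: [0.5075, 0.1139, 0.2623]
tool_rot: [-0.091, 0.579, 0.808, 0.065]
contact_force: [1.7, -0.9, -0.4]
gripper_width: 0.5
grasp_force: 0.0
```

```bash
cat > bolt.py <<'E'
from h import *
import sys
tip=np.array([.4696,.2731,.0763]);hd=np.array([.357,-.934]);L=np.radians(32.5)
ax=np.r_[np.sin(L)*hd,np.cos(L)];Rt=tool(-ax,[.934,.357,0])
go(tip-ax*(.067-.028)+ax*float(sys.argv[1]),Rt)
E
python3 bolt.py .07
```

```text
t 1.77 now [0.5075 0.1139 0.2623] F [ 1.7 -0.9 -0.4] w 0.500
shift [0.1072 0.0161 0.1883] turn5 [ 0.16  3.94 -0.4 ]
```

>>> servo_tool([
  [[0.107, 0.016, 0.188, 0.16, 3.94, -0.4, 0.5], [0.107, 0.016, 0.188, 0.16, 3.94, -0.4, 0.5], [0.107, 0.016, 0.188, 0.16, 3.94, -0.4, 0.5], [0.107, 0.016, 0.188, 0.16, 3.94, -0.4, 0.5], [0.107, 0.016, 0.188, 0.16, 3.94, -0.4, 0.5], [0.107, 0.016, 0.188, 0.16, 3.94, -0.4, 0.5], [0.107, 0.016, 0.188, 0.16, 3.94, -0.4, 0.5], [0.107, 0.016, 0.188, 0.16, 3.94, -0.4, 0.5]],
])

```text
t: 2.43
eef_pos: [0.4757, 0.2564, 0.1032]
tool_rot: [-0.23, 0.544, 0.791, 0.158]
contact_force: [0.4, -0.2, -0.6]
gripper_width: 0.502
grasp_force: 0.0
```

```bash
python3 bolt.py 0
```

```text
t 2.43 now [0.4757 0.2564 0.1032] F [ 0.4 -0.2 -0.6] w 0.502
shift [0.0006 0.0002 0.0713] turn5 [-0.    0.01 -0.  ]
```

>>> servo_tool([
  [[0.001, 0, 0.036, 0, 0, 0, 0.5], [0.001, 0, 0.071, 0, 0, 0, 0.5], [0.001, 0, 0.071, 0, 0, 0, 0.5], [0.001, 0, 0.071, 0, 0, 0, 0.3], [0.001, 0, 0.071, 0, 0, 0, 0], [0.001, 0, 0.071, 0, 0, 0, 0], [0.001, 0, 0.071, 0, 0, 0, 0], [0.001, 0, 0.071, 0, 0, 0, 0], [0.001, 0, 0.071, 0, 0, 0, 0], [0.001, 0, 0.071, 0, 0, 0, 0]],
], grip_force=50)

```text
t: 3.27
eef_pos: [0.4647, 0.2919, 0.0453]
tool_rot: [-0.228, 0.545, 0.79, 0.16]
contact_force: [1.2, -5.1, 8.5]
gripper_width: 0.123
grasp_force: 49.6
```

```bash
python3 bolt.py 0.06
```

```text
t 3.27 now [0.4647 0.2919 0.0453] F [ 1.2 -5.1  8.5] w 0.123
shift [ 0.0002 -0.0018 -0.0575] turn5 [ 0.06  0.03 -0.01]
```

>>> servo_tool([
  [[0, 0, -0.02, 0, 0, 0, 0], [0, 0, -0.04, 0, 0, 0, 0], [0, 0, -0.06, 0, 0, 0, 0], [0, 0, -0.09, 0, 0, 0, 0], [0, 0, -0.09, 0, 0, 0, 0], [0, 0, -0.09, 0, 0, 0, 0]],
])

```text
t: 3.77
eef_pos: [0.4808, 0.2465, 0.121]
tool_rot: [-0.228, 0.545, 0.791, 0.16]
contact_force: [0.5, -0.3, -1.5]
gripper_width: 0.122
grasp_force: 50.1
```

```bash
python3 - <<'E'
from h import *
from station import bot
np.set_printoptions(precision=4,suppress=True)
for n in('scene','top'):
    r=bot.read_camera(n);np.savez('pics/g_'+n,**r)
s=load('g_scene')
o=bot.get_obs();u=proj(s,o['eef_pos'])[0];print(u)
x,y=int(u[0])-40,max(0,int(u[1])-30)
t=load('g_top');v=proj(t,o['eef_pos'])[0];print(v);x2,y2=int(v[0])-40,int(v[1])-30
f=lambda c,x,y:cv2.resize(c['img'][y:y+60,x:x+80,::-1],(400,300),interpolation=cv2.INTER_CUBIC)
cv2.imwrite('pics/g.png',cv2.convertScaleAbs(np.hstack([f(s,x,y),f(t,x2,y2)]),alpha=1.6))
m=[.6252,-.0287,.117]
go(m,down(82.8))
E
```

```text
[426.6075 188.1779]
[171.6723 221.7134]
t 3.87 now [0.4785 0.2475 0.1195] F [-0.1 -0.9 -2. ] w 0.126
shift [-0.2633  0.0386 -0.1643] turn5 [  3.5   -5.84 -12.04]
```

View pics/g.png

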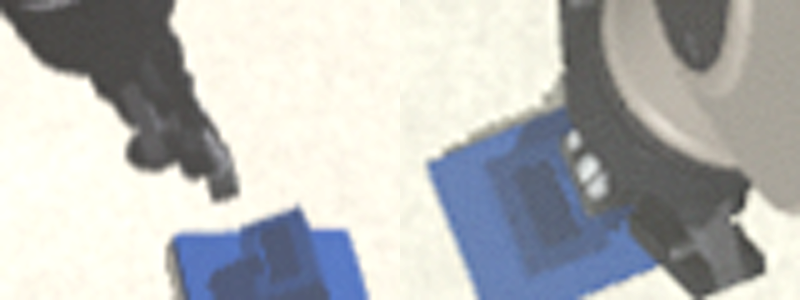

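>>> servo_tool([
  [[-0.2633, 0.0386, -0.1643, 3.5, -5.84, -12.04, 0], [-0.2633, 0.0386, -0.1643, 3.5, -5.84, -12.04, 0], [-0.2633, 0.0386, -0.1643, 3.5, -5.84, -12.04, 0], [-0.2633, 0.0386, -0.1643, 3.5, -5.84, -12.04, 0], [-0.2633, 0.0386, -0.1643, 3.5, -5.84, -12.04, 0], [-0.2633, 0.0386, -0.1643, 3.5, -5.84, -12.04, 0], [-0.2633, 0.0386, -0.1643, 3.5, -5.84, -12.04, 0], [-0.2633, 0.0386, -0.1643, 3.5, -5.84, -12.04, 0], [-0.2633, 0.0386, -0.1643, 3.5, -5.84, -12.04, 0], [-0.2633, 0.0386, -0.1643, 3.5, -5.84, -12.04, 0], [-0.2633, 0.0386, -0.1643, 3.5, -5.84, -12.04, 0], [-0.2633, 0.0386, -0.1643, 3.5, -5.84, -12.04, 0]],
])

```text
t: 4.87
eef_pos: [0.6245, -0.0271, 0.1163]
tool_rot: [-0.001, 0.063, 0.998, 0.001]
contact_force: [-0.2, -0.3, -1.2]
gripper_width: 0.124
grasp_force: 50.0
```

```bash
python3 - <<'E'
from h import *
from station import bot
np.set_printoptions(precision=4,suppress=True)
go([.6252,-.0287,.065],down(82.8))
E
```

```text
t 4.87 now [ 0.6245 -0.0271  0.1163] F [-0.2 -0.3 -1.2] w 0.124
shift [-0.001  -0.0016  0.0513] turn5 [ 0.01 -0.03  0.01]
```

>>> servo_tool([
  [[-0.001, -0.0016, 0.03, 0, 0, 0, 0], [-0.001, -0.0016, 0.049, 0, 0, 0, 0], [-0.001, -0.0016, 0.049, 0, 0, 0, 0], [-0.001, -0.0016, 0.049, 0, 0, 0, 0]],
])

```text
t: 5.2
eef_pos: [0.6257, -0.0302, 0.0669]
tool_rot: [-0.001, 0.064, 0.998, 0.0]
contact_force: [0.3, 0.3, -0.8]
gripper_width: 0.122
grasp_force: 50.0
```

```bash
python3 - <<'E'
from h import *
from station import bot
np.set_printoptions(precision=4,suppress=True)
r=bot.read_camera('scene');np.savez('pics/i_scene',**r)
s=load('i_scene');o=bot.get_obs();p=o['eef_pos'];print(p,proj(s,p),proj(s,p-[0,0,.03]))
cv2.imwrite('pics/i.png',cv2.convertScaleAbs(cv2.resize(s['img'][185:265,250:357,::-1],(800,600),interpolation=cv2.INTER_CUBIC),alpha=1.5))
E
```

```text
[ 0.6268 -0.0299  0.0683] [[304.5154 216.5147]] [[305.0207 223.1957]]
```

View pics/i.png

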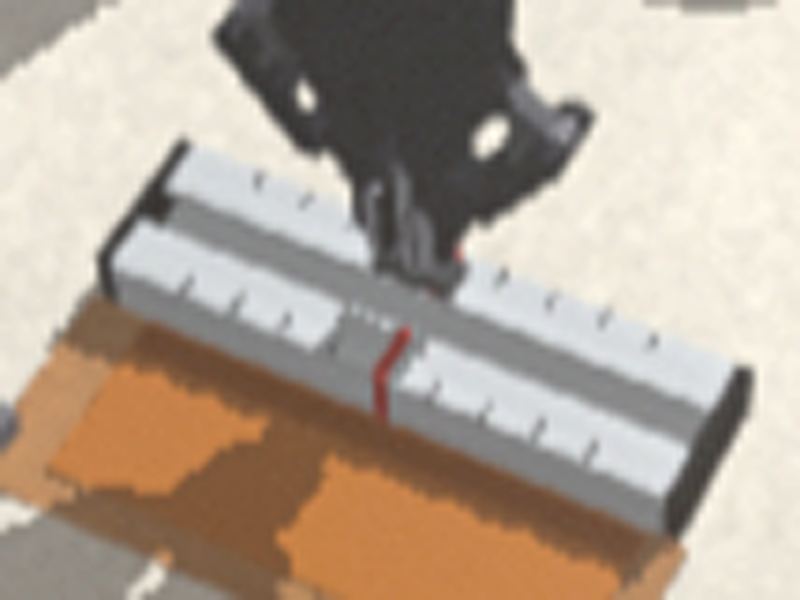

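>>> servo_tool([
  [[0, 0, 0.006, 0, 0, 0, 0], [0, 0, 0.01, 0, 0, 0, 0], [0, 0, 0.012, 0, 0, 0, 0], [0, 0, 0.014, 0, 0, 0, 0], [0, 0, 0.015, 0, 0, 0, 0], [0, 0, 0.015, 0, 0, 0, 0]],
])

```text
t: 5.75
eef_pos: [0.6265, -0.0301, 0.0531]
tool_rot: [0.0, 0.063, 0.998, 0.0]
contact_force: [-0.2, 0.3, 0.4]
gripper_width: 0.121
grasp_force: 50.0
```

>>> servo_tool([
  [[0, 0, 0.002, 0, 0, 0, 0], [0, 0, 0.003, 0, 0, 0, 0], [0, 0, 0.004, 0, 0, 0, 0], [0, 0, 0.004, 0, 0, 0, 0]],
])

```text
t: 6.08
eef_pos: [0.6264, -0.0302, 0.049]
tool_rot: [0.0, 0.063, 0.998, 0.0]
contact_force: [0.1, 0.2, -1.0]
gripper_width: 0.126
grasp_force: 50.0
```

>>> servo_tool([
  [[0, 0, 0.002, 0, 0, 0, 0], [0, 0, 0.003, 0, 0, 0, 0], [0, 0, 0.004, 0, 0, 0, 0], [0, 0, 0.005, 0, 0, 0, 0], [0, 0, 0.005, 0, 0, 0, 0]],
])

```text
t: 6.5
eef_pos: [0.6273, -0.0301, 0.0463]
tool_rot: [0.001, 0.063, 0.998, -0.0]
contact_force: [-4.3, -1.1, 15.2]
gripper_width: 0.124
grasp_force: 51.9
```

```bash
python3 - <<'E'
from h import *
from station import bot
r=bot.read_camera('scene');np.savez('pics/j_scene',**r)
s=load('j_scene');print(bot.get_obs()['contact_force'],bot.get_obs()['eef_pos'])
cv2.imwrite('pics/j.png',cv2.convertScaleAbs(cv2.resize(s['img'][185:265,250:357,::-1],(800,600),interpolation=cv2.INTER_CUBIC),alpha=1.5))
E
```

```text
[-5.7049095  -1.13569883 15.51777793] [ 0.62726851 -0.03005137  0.04628158]
```

View pics/j.png

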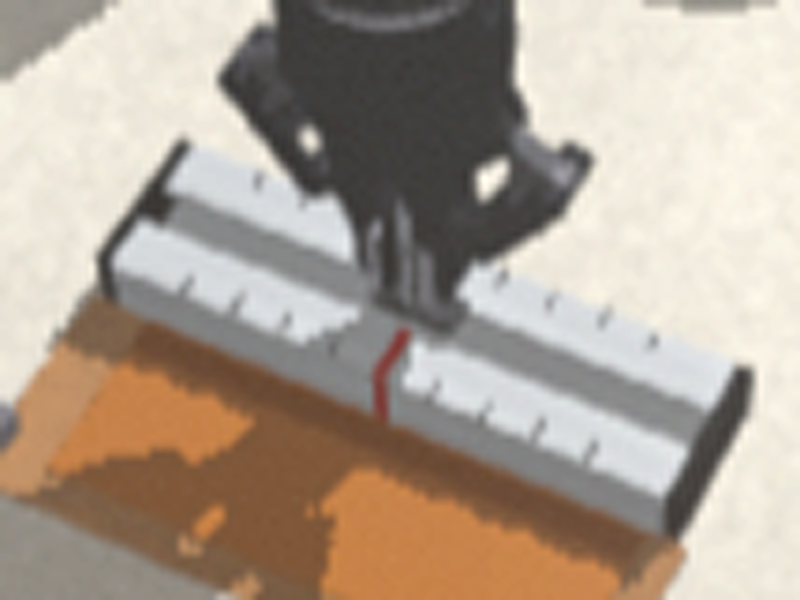

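```bash
python3 - <<'E'
from h import *
from station import bot
np.set_printoptions(precision=4,suppress=True)
s=load('j_scene');p=np.array([.6273,-.0301,.0463]);k=np.array([800/107,7.5]);o=np.array([250,185])
print('tcp crop',(proj(s,p)-o)*k)
Rr=down(82.8).as_matrix();ys=Rr[:,1];xs=-Rr[:,0]
for zz in(.010,.016,.020,.027):
  q=np.array([p[0],p[1],zz]);C=[q+7e-3*xs*a+16e-3*ys*b for a,b in((1,-1),(1,1),(-1,1),(-1,-1))]
  print(zz,((proj(s,C)-o)*k).round(0).tolist())
for c in((385,308),(455,330),(405,328),(432,290),(455,347)):
  print(c,plane(s,np.array(c)/k+o,.027)[0])
im=s['img'];np.set_printoptions(linewidth=200)
print(im[218:234,296:318].mean(2).astype(int))
E
```

```text
tcp crop [[409.4492 274.2963]]
0.01 [[365.0, 331.0], [445.0, 364.0], [462.0, 334.0], [384.0, 302.0]]
0.016 [[364.0, 322.0], [444.0, 354.0], [462.0, 325.0], [383.0, 292.0]]
0.02 [[364.0, 315.0], [444.0, 348.0], [462.0, 319.0], [382.0, 286.0]]
0.027 [[363.0, 304.0], [443.0, 337.0], [461.0, 307.0], [381.0, 275.0]]
(385, 308) [ 0.6313 -0.0388  0.027 ]
(455, 330) [ 0.6321 -0.0121  0.027 ]
(405, 328) [ 0.6369 -0.0291  0.027 ]
(432, 290) [ 0.6187 -0.0257  0.027 ]
(455, 347) [ 0.6388 -0.0096  0.027 ]
[[146  92  48  72  59  40  40  59  66  58  60  51  42  42  40  45  40  43  41  41  49  72]
 [129  93  49  70  65  40  39  56  71  58  74  66  43  41  41  43  45  64  56  69 101 120]
 [ 92  92  60  65  67  41  39  56  78  59  77  72  46  41  41  43  63 111 107 118 144 134]
 [ 90  89  77  74  73  44  39  56  76  59  74  72  44  42  38  49  95 145 147 145 134 106]
 [ 91  90  90  83  78  42  42  59  77  58  76  72  44  41  44  76 130 148 147 144 121 115]
 [ 89  92  92  81  71  49  49  66  75  54  76  72  50  40  53 110 149 150 148 144 130 142]
 [ 91  90  89  76  59  51  53  63  76  60  76  74  55  4
[... 154 characters left out ...]
2  51  54  56  60  66  67  64  64  64  83 129 137 144 151 149]
 [132 127  95  91  90  91  83  72  66  62  54  57  62  61  61  64  80  92 100 120 134 144]
 [ 95  92  90  90  92  91  90  80  80  83  70  60  53  51  61  77  90  90  88  90 101 120]
 [ 89  89  90  90  91  91  84  61  66  91  91  81  70  66  72  88  92  90  90  90  91  90]
 [ 91  91  91  90  91  89  72  53  73 114 115  95  90  90  96  91  90  90  90  91  90  90]
 [ 93  93  93  91  91  84  59  57  90 144 145 118 116 117 119 108  97  91  90  91  90  91]
 [ 93  93  94  93  88  65  56  73  96 146 149 144 145 144 145 137 121 114 108  97  90  90]
 [ 88  90  92  91  74  56  68  90 100 146 147 145 145 145 147 146 145 144 136 122 107  97]]
```

The tool stopped at 15 N of contact with the TCP at 0.046, and the head seems to sit toward the rear lip. I'll lift it and measure the bolt in the grip with the scene camera at two yaw angles.

>>> servo_tool([
  [[0, 0, -0.03, 0, 0, 0, 0], [0, 0, -0.07, 0, 0, 0, 0], [0, 0, -0.1, 0, 0, 0, 0], [0, 0, -0.1, 0, 0, 0, 0], [0, 0, -0.1, 0, 0, 0, 0]],
])

```text
t: 6.97
eef_pos: [0.6278, -0.03, 0.1462]
tool_rot: [0.002, 0.063, 0.998, 0.0]
contact_force: [-1.3, -0.0, -1.6]
gripper_width: 0.124
grasp_force: 50.0
```

```bash
cat > shot.py <<'E'
from h import *
from station import bot
import sys
r=bot.read_camera('scene');np.savez('pics/'+sys.argv[1],**r)
o=bot.get_obs();print(o['eef_pos'],o['tool_rot'],proj(r,o['eef_pos']),proj(r,o['eef_pos']-[0,0,.03]))
E
python3 shot.py k1
```

```text
[ 0.626474   -0.03039545  0.14429601] [ 6.21672303e-04  6.27964469e-02  9.98026153e-01 -1.35075267e-04] [[302.99634203 197.97059492]] [[303.56854345 205.49935366]]
```

>>> servo_tool([
  [[0, 0, 0, 0, 0, 18, 0], [0, 0, 0, 0, 0, 18, 0], [0, 0, 0, 0, 0, 18, 0], [0, 0, 0, 0, 0, 18, 0], [0, 0, 0, 0, 0, 18, 0], [0, 0, 0, 0, 0, 18, 0], [0, 0, 0, 0, 0, 18, 0], [0, 0, 0, 0, 0, 18, 0], [0, 0, 0, 0, 0, 18, 0], [0, 0, 0, 0, 0, 18, 0], [0, 0, 0, 0, 0, 18, 0], [0, 0, 0, 0, 0, 18, 0], [0, 0, 0, 0, 0, 18, 0], [0, 0, 0, 0, 0, 18, 0], [0, 0, 0, 0, 0, 18, 0]],
])

```text
t: 8.27
eef_pos: [0.6254, -0.0302, 0.1425]
tool_rot: [-0.001, 0.749, 0.662, -0.001]
contact_force: [-0.1, 0.3, -1.4]
gripper_width: 0.123
grasp_force: 50.0
```

```bash
python3 shot.py k2; python3 - <<'E'
from h import *
ims=[]
for n in('k1','k2'):
    s=load(n);ims.append(cv2.resize(s['img'][180:240,265:345,::-1],(400,300),interpolation=cv2.INTER_CUBIC))
cv2.imwrite('pics/k.png',cv2.convertScaleAbs(np.hstack(ims),alpha=1.6))
E
```

```text
[ 0.6256755  -0.03019308  0.14283619] [-5.25879011e-04  7.49151814e-01  6.62397804e-01 -6.57670899e-04] [[303.21993074 198.12134363]] [[303.78587682 205.63453677]]
```

View pics/k.png

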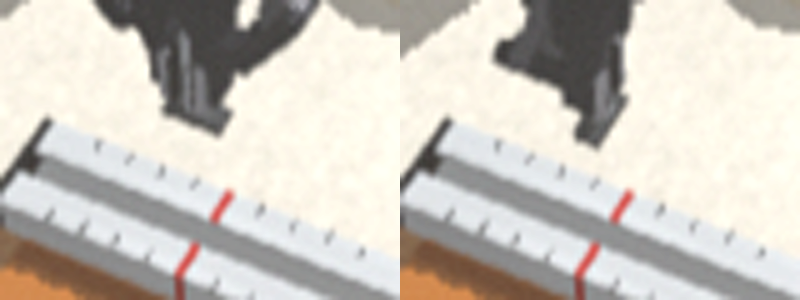

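```bash
python3 - <<'E'
from h import *
from scipy.optimize import least_squares
for n in('k1','k2'):
    s=load(n);g=cv2.resize(cv2.cvtColor(s['img'],cv2.COLOR_RGB2GRAY)[190:216,285:325],None,fx=8,fy=8,interpolation=cv2.INTER_CUBIC)
    k=big((g<108).astype(np.uint8));a=cv2.approxPolyDP(k,5,True)[:,0]
    print(n,[(round((x+.5)/8-.5+285,1),round((y+.5)/8-.5+190,1)) for x,y in a])
    p=dict(k1=[.6265,-.0302,.1445],k2=[.6256,-.0302,.1428])[n];Rt=down(82.8 if n=='k1' else -7.2)
    for h in(.02,.03,.035):print(h,[tuple(proj(s,p+Rt.apply([sx*.007,sy*.016,h]))[0].round(1)) for sx,sy in((1,1),(1,-1),(-1,-1),(-1,1))])
E
```

```text
k1 [(np.float64(297.2), np.float64(202.3)), (np.float64(308.4), np.float64(206.7)), (np.float64(310.8), np.float64(202.7)), (np.float64(309.2), np.float64(199.4)), (np.float64(311.4), np.float64(194.9)), (np.float64(313.9), np.float64(194.7)), (np.float64(319.9), np.float64(189.6)), (np.float64(294.1), np.float64(189.6)), (np.float64(294.6), np.float64(194.8)), (np.float64(297.6), np.float64(199.6))]
0.02 [(np.float64(310.5), np.float64(203.2)), (np.float64(299.1), np.float64(198.8)), (np.float64(296.4), np.float64(202.8)), (np.float64(307.9), np.float64(207.3))]
0.03 [(np.float64(310.7), np.float64(205.7)), (np.float64(299.3), np.float64(201.2)), (np.float64(296.6), np.float64(205.3)), (np.float64(308.1), np.float64(209.8))]
0.035 [(np.float64(310.7), np.float64(206.9)), (np.float64(299.4), np.float64(202.5)), (np.float64(296.7), np.float64(206.5)), (np.float64(308.1), np.float64(211.0))]
k2 [(np.float64(284.6), np.float64(189.6)), (np.float64(284.6), np.float64(192.9)), (np.float64(295.8), np.float64(197.2)), (np.float64(297.2), np.float64(200.4)), (np.float64(300.3), np.float64(202.2)), (np.float64(299.3), np.float64(205.7)), (np.float64(300.1), np.float64(207.9)), (np.float64(303.8), np.float64(209.3)), (np.float64(309.9), np.float64(199.8)), (np.float64(308.7), np.float64(197.8)), (np.float64(309.1), np.float64(189.6))]
0.02 [(np.float64(303.1), np.float64(208.8)), (np.float64(309.1), np.float64(199.5)), (np.float64(304.1), np.float64(197.6)), (np.float64(298.0), np.float64(206.8))]
0.03 [(np.float64(303.3), np.float64(211.3)), (np.float64(309.3), np.float64(202.0)), (np.float64(304.3), np.float64(200.1)), (np.float64(298.2), np.float64(209.3))]
0.035 [(np.float64(303.4), np.float64(212.5)), (np.float64(309.3), np.float64(203.2)), (np.float64(304.4), np.float64(201.3)), (np.float64(298.4), np.float64(210.5))]
```

```bash
python3 - <<'E'
from h import *
from scipy.optimize import least_squares
s=load('k1')
D=[([.6265,-.0302,.1445],down(82.8),(-1,-1),(297.2,202.3)),([.6265,-.0302,.1445],down(82.8),(-1,1),(308.4,206.7)),([.6265,-.0302,.1445],down(82.8),(1,1),(310.8,202.7)),
([.6256,-.0302,.1428],down(-7.2),(1,1),(303.8,209.3)),([.6256,-.0302,.1428],down(-7.2),(1,-1),(309.9,199.8))]
def f(v):
    ox,oy,h,bx,by=v*1e-3
    return np.concatenate([proj(s,np.array(p)+[bx,by,0]+Rt.apply([ox+a*.007,oy+b*.016,h]))[0]-u for p,Rt,(a,b),u in D])
r=least_squares(f,[0,0,20,0,0]);print(r.x.round(2),r.fun.round(2),'cov mm',np.sqrt(np.diag(np.linalg.inv(r.jac.T@r.jac))*.3**2).round(2))
# slot edges in scene: lip edges at red line; slot centre cast at z=.027
g=cv2.cvtColor(s['img'],cv2.COLOR_RGB2GRAY)
for u in(285,290,295,300,322,328,334):
    print(u,g[205:250,u].tolist())
E
```

```text
[  2.09   0.2   34.72 -10.36  -4.39] [-0.14 -0.02 -0.02  0.02  0.16  0.    0.08 -0.18 -0.08  0.18] cov mm [ 0.61  0.49 17.65 12.43  5.46]
285 [156, 156, 146, 129, 140, 142, 144, 145, 144, 140, 118, 90, 91, 91, 90, 108, 135, 145, 143, 143, 146, 148, 147, 133, 100, 88, 86, 86, 82, 68, 56, 56, 57, 58, 66, 79, 95, 97, 96, 97, 96, 97, 96, 95, 95]
290 [154, 154, 155, 154, 151, 144, 127, 119, 141, 146, 146, 141, 119, 90, 90, 93, 89, 101, 128, 144, 144, 144, 147, 149, 149, 133, 100, 87, 88, 88, 82, 69, 58, 56, 56, 57, 60, 65, 67, 81, 97, 96, 96, 96, 96]
295 [159, 154, 153, 154, 155, 153, 151, 147, 145, 143, 143, 147, 147, 143, 118, 89, 91, 92, 91, 96, 121, 145, 145, 145, 138, 133, 145, 134, 100, 87, 89, 88, 85, 75, 59, 55, 58, 57, 62, 65, 78, 95, 98, 97, 98]
300 [155, 158, 156, 153, 151, 152, 152, 154, 151, 147, 145, 144, 145, 147, 149, 144, 120, 92, 91, 91, 91, 97, 122, 145, 145, 144, 146, 140, 117, 86, 64, 57, 56, 57, 59, 59, 59, 55, 56, 58, 61, 66, 78, 94, 97]
322 [156, 157, 158, 157, 154, 154, 155, 155, 156, 158, 157, 154, 155, 155, 155, 152, 154, 153, 148, 143, 141, 143, 146, 148, 142, 120, 92, 90, 92, 91, 97, 121, 144, 145, 144, 129, 103, 117, 138, 120, 89, 87, 87, 87, 80]
328 [158, 159, 158, 157, 157, 158, 156, 157, 159, 162, 161, 157, 154, 154, 155, 155, 156, 157, 158, 159, 155, 147, 146, 146, 144, 147, 147, 134, 102, 90, 91, 92, 92, 108, 136, 148, 146, 144, 143, 132, 112, 102, 97, 86, 86]
334 [157, 156, 157, 158, 158, 158, 156, 155, 155, 156, 160, 161, 159, 154, 153, 152, 156, 157, 155, 152, 155, 155, 153, 148, 147, 146, 145, 145, 148, 142, 120, 91, 92, 91, 92, 98, 122, 147, 149, 145, 146, 145, 146, 143, 121]
```

```bash
python3 - <<'E'
from h import *
np.set_printoptions(precision=4,suppress=True)
s=load('k1')
B=plane(s,np.array([[285,215.],[290,217],[295,219],[300,221],[322,230],[328,232.7],[334,235]]),.027)
F=plane(s,np.array([[285,220.3],[290,222.8],[295,224.9],[300,226.9],[322,235.9],[328,238.4],[334,240.9]]),.027)
print(B[:,:2],F[:,:2])
n=np.array([.992,-.1253])
print('across coords',(B[:,:2]@n).mean(),(F[:,:2]@n).mean(),B[:,:2]@n)
print('mark top/scene guess',np.array([.6239,-.0298])@n, 'tcp',np.array([.6265,-.0302])@n)
E
```

```text
[[ 0.6117 -0.0939]
 [ 0.6136 -0.0786]
 [ 0.6154 -0.0634]
 [ 0.6172 -0.0484]
 [ 0.6257  0.0167]
 [ 0.6286  0.0343]
 [ 0.6304  0.0514]] [[ 0.628  -0.0872]
 [ 0.6312 -0.0715]
 [ 0.6333 -0.0564]
 [ 0.635  -0.0415]
 [ 0.6431  0.0227]
 [ 0.6453  0.0399]
 [ 0.6476  0.057 ]]
across coords 0.6186761191079283 0.6349889148559933 [0.6186 0.6185 0.6184 0.6184 0.6186 0.6193 0.6189]
mark top/scene guess 0.6226427400000001 tcp 0.6252720599999999
```

The fit puts the bolt 2 mm off-centre along tool x, with the head underside about 20 mm below the TCP. The scene view also places the slot about 3.5 mm further in +x than the head was. I'll correct for that and retry.

```bash
python3 - <<'E'
from h import *
go([.630,-.028,.058],down(82.8))
E
```

```text
t 8.32 now [ 0.6257 -0.0302  0.1428] F [-0.5  0.4 -1.7] w 0.125
shift [0.0027 0.0042 0.0848] turn5 [-2.000e-02 -1.000e-02 -1.797e+01]
```

>>> servo_tool([
  [[0.0027, 0.0042, 0.03, 0, 0, -18, 0], [0.0027, 0.0042, 0.03, 0, 0, -18, 0], [0.0027, 0.0042, 0.03, 0, 0, -18, 0], [0.0027, 0.0042, 0.03, 0, 0, -18, 0], [0.0027, 0.0042, 0.05, 0, 0, -18, 0], [0.0027, 0.0042, 0.05, 0, 0, -18, 0], [0.0027, 0.0042, 0.05, 0, 0, -18, 0], [0.0027, 0.0042, 0.07, 0, 0, -18, 0], [0.0027, 0.0042, 0.07, 0, 0, -18, 0], [0.0027, 0.0042, 0.085, 0, 0, -18, 0], [0.0027, 0.0042, 0.085, 0, 0, -18, 0], [0.0027, 0.0042, 0.085, 0, 0, -18, 0], [0.0027, 0.0042, 0.085, 0, 0, -18, 0], [0.0027, 0.0042, 0.085, 0, 0, -18, 0], [0.0027, 0.0042, 0.085, 0, 0, -18, 0], [0.0027, 0.0042, 0.085, 0, 0, -18, 0]],
])

```text
t: 9.65
eef_pos: [0.6309, -0.0282, 0.059]
tool_rot: [0.0, 0.064, 0.998, 0.0]
contact_force: [-0.3, -0.1, -1.9]
gripper_width: 0.127
grasp_force: 50.0
```

```bash
python3 - <<'E'
from h import *
go([.630,-.028,.040],down(82.8))
E
```

```text
t 9.65 now [ 0.6309 -0.0282  0.059 ] F [-0.3 -0.1 -1.9] w 0.127
shift [0.001 0.    0.019] turn5 [ 0.    0.   -0.02]
```

>>> servo_tool([
  [[0.0003, 0, 0.006, 0, 0, 0, 0], [0.0003, 0, 0.011, 0, 0, 0, 0], [0.0003, 0, 0.013, 0, 0, 0, 0], [0.0003, 0, 0.015, 0, 0, 0, 0], [0.0003, 0, 0.016, 0, 0, 0, 0], [0.0003, 0, 0.016, 0, 0, 0, 0]],
])

```text
t: 10.15
eef_pos: [0.6306, -0.0279, 0.0429]
tool_rot: [0.0, 0.063, 0.998, 0.0]
contact_force: [0.3, 0.1, -0.5]
gripper_width: 0.125
grasp_force: 50.0
```

Now past the earlier contact height with no force, so the head is in the mouth. I'll continue down to the floor, where the TCP should be near 0.030.

>>> servo_tool([
  [[0, 0, 0.003, 0, 0, 0, 0], [0, 0, 0.006, 0, 0, 0, 0], [0, 0, 0.008, 0, 0, 0, 0], [0, 0, 0.01, 0, 0, 0, 0], [0, 0, 0.01, 0, 0, 0, 0]],
])

```text
t: 10.57
eef_pos: [0.6306, -0.028, 0.0327]
tool_rot: [0.0, 0.063, 0.998, 0.0]
contact_force: [0.4, -0.2, 0.4]
gripper_width: 0.125
grasp_force: 50.0
```

>>> servo_tool([
  [[0, 0, 0.001, 0, 0, 0, 0], [0, 0, 0.002, 0, 0, 0, 0], [0, 0, 0.0025, 0, 0, 0, 0], [0, 0, 0.0025, 0, 0, 0, 0]],
])

```text
t: 10.9
eef_pos: [0.6307, -0.028, 0.0306]
tool_rot: [0.0, 0.063, 0.998, 0.0]
contact_force: [-0.3, -0.8, -0.9]
gripper_width: 0.125
grasp_force: 50.0
```

>>> servo_tool([
  [[0, -0.0002, 0, 0, 0, 1.2, 0], [0.0001, -0.0004, 0, 0, 0, 2.4, 0], [0.0002, -0.0006, 0, 0, 0, 3.6, 0], [0.0003, -0.0008, 0, 0, 0, 4.8, 0], [0.0004, -0.001, 0, 0, 0, 6, 0], [0.0005, -0.0012, 0, 0, 0, 7.2, 0], [0.0007, -0.0013, 0, 0, 0, 8.4, 0], [0.0008, -0.0015, 0, 0, 0, 9.6, 0], [0.001, -0.0016, 0, 0, 0, 10.8, 0], [0.0012, -0.0017, 0, 0, 0, 12, 0], [0.0014, -0.0018, 0, 0, 0, 13.2, 0], [0.0016, -0.0019, 0, 0, 0, 14.4, 0], [0.0019, -0.0019, 0, 0, 0, 15.6, 0], [0.0021, -0.0019, 0, 0, 0, 16.8, 0], [0.0023, -0.0019, 0, 0, 0, 18, 0], [0.0023, -0.0019, 0, 0, 0, 18, 0], [0.0023, -0.0019, 0, 0, 0, 18, 0], [0.0023, -0.0019, 0, 0, 0, 18, 0]],
])

```text
t: 12.4
eef_pos: [0.6283, -0.0294, 0.0307]
tool_rot: [0.0, 0.749, 0.663, 0.0]
contact_force: [0.8, 0.0, -2.0]
gripper_width: 0.126
grasp_force: 50.0
```

```bash
python3 - <<'E'
from h import *
from station import bot
o=bot.get_obs();print(o['torque'],o['contact_force']);go([.6283,-.028,.0306],down(-7.2))
E
```

```text
[-0.01185719 -0.00774758 -0.0497071 ] [ 0.80252377  0.03782953 -1.95565137]
t 12.40 now [ 0.6283 -0.0294  0.0307] F [ 0.8  0.  -2. ] w 0.126
shift [ 0.0014 -0.0002  0.0001] turn5 [ 0.01 -0.    0.04]
```

>>> servo_tool([
  [[0, 0, 0.0007, 0, 0, 0, 0], [0, 0, 0.0012, 0, 0, 0, 0], [0, 0, 0.0012, 0, 0, 0, 0]],
])

```text
t: 12.65
eef_pos: [0.6284, -0.0296, 0.0299]
tool_rot: [0.0, 0.75, 0.662, 0.0]
contact_force: [-1.3, 0.0, 4.0]
gripper_width: 0.124
grasp_force: 50.6
```

>>> servo_tool([
  [[0, 0, 0, 0, 0, 0, 0.2], [0, 0, 0, 0, 0, 0, 0.4], [0, 0, 0, 0, 0, 0, 0.5], [0, 0, 0, 0, 0, 0, 0.5], [0, 0, -0.02, 0, 0, 0, 0.5], [0, 0, -0.06, 0, 0, 0, 0.5], [0, 0, -0.1, 0, 0, 0, 0.5], [0, 0, -0.14, 0, 0, 0, 0.7], [0, 0, -0.14, 0, 0, 0, 0.7]],
])

```text
t: 13.4
eef_pos: [0.6332, -0.0292, 0.1783]
tool_rot: [0.005, 0.75, 0.661, 0.006]
contact_force: [2.1, 0.4, 0.3]
gripper_width: 0.7
grasp_force: 0.0
```

```bash
python3 - <<'E'
from h import *
go([.4332,-.1718,.13],down(-7.2))
E
```

```text
t 13.40 now [ 0.6332 -0.0292  0.1783] F [2.1 0.4 0.3] w 0.700
shift [-0.1667 -0.1812  0.0453] turn5 [ 0.16 -0.02  0.  ]
```

>>> servo_tool([
  [[-0.167, -0.181, 0, 0, 0, 0, 0.7], [-0.167, -0.181, 0, 0, 0, 0, 0.7], [-0.167, -0.181, 0, 0, 0, 0, 0.7], [-0.167, -0.181, 0.02, 0, 0, 0, 0.7], [-0.167, -0.181, 0.045, 0, 0, 0, 0.7], [-0.167, -0.181, 0.075, 0, 0, 0, 0.7], [-0.167, -0.181, 0.075, 0, 0, 0, 0.7], [-0.167, -0.181, 0.075, 0, 0, 0, 0.7]],
])

```text
t: 14.07
eef_pos: [0.4214, -0.1743, 0.0909]
tool_rot: [-0.003, 0.752, 0.66, -0.003]
contact_force: [-0.9, 0.3, 0.4]
gripper_width: 0.699
grasp_force: 0.0
```

```bash
python3 - <<'E'
from h import *
from station import bot
for n in('scene','top'):
    r=bot.read_camera(n);np.savez('pics/m_'+n,**r)
s,t=load('m_scene'),load('m_top')
f=lambda c,x,y:cv2.resize(c['img'][y:y+60,x:x+80,::-1],(400,300),interpolation=cv2.INTER_CUBIC)
a,b=np.hstack([f(s,270,190),f(t,280,120)]),np.hstack([f(s,250,140),f(t,345,205)])
cv2.imwrite('pics/m.png',cv2.convertScaleAbs(np.vstack([a,b]),alpha=1.6))
go([.434,-.1715,.06],down(-7.2))
E
```

```text
t 14.17 now [ 0.4278 -0.1725  0.0943] F [ 0.8 -0.5  0.5] w 0.699
shift [0.0018 0.006  0.0343] turn5 [ 0.   -0.01 -0.01]
```

View pics/m.png

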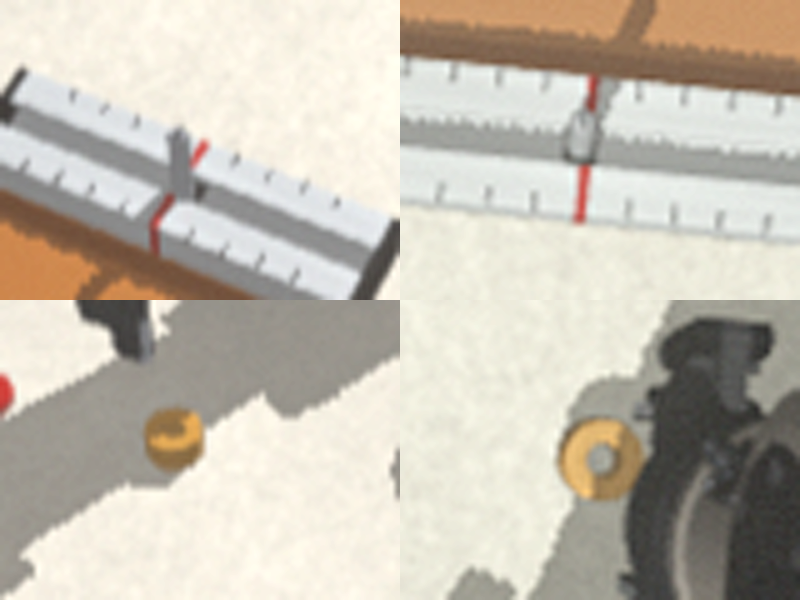

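>>> servo_tool([
  [[0, 0, 0.02, 0, 0, 0, 0.7], [0, 0, 0.03, 0, 0, 0, 0.7], [0, 0, 0.03, 0, 0, 0, 0.7], [0, 0, 0.03, 0, 0, 0, 0.7]],
])

```text
t: 14.5
eef_pos: [0.4287, -0.1718, 0.0646]
tool_rot: [0.0, 0.75, 0.662, 0.0]
contact_force: [-0.9, -0.6, -0.7]
gripper_width: 0.7
grasp_force: 0.0
```

```bash
python3 - <<'E'
from h import *
np.set_printoptions(linewidth=220)
s,t=load('m_scene'),load('m_top')
go([.434,-.1715,.004],down(-7.2))
P=np.array([.6289,-.0275,0])
for z in(.027,.072,.077):print(z,proj(s,P+[0,0,z]),proj(t,P+[0,0,z]))
print(cv2.cvtColor(s['img'],cv2.COLOR_RGB2GRAY)[212:234,298:316]);print(cv2.cvtColor(t['img'],cv2.COLOR_RGB2GRAY)[138:156,308:326])
E
```

```text
t 14.50 now [ 0.4287 -0.1718  0.0646] F [-0.9 -0.6 -0.7] w 0.700
shift [0.0009 0.0052 0.0606] turn5 [ 0.01 -0.01  0.02]
0.027 [[305.79081587 226.49730167]] [[315.86949493 146.67400229]]
0.072 [[305.05621496 216.54480018]] [[316.2918095  142.85260916]]
0.077 [[304.97142259 215.39601836]] [[316.34178455 142.40040053]]
[[150 150 151 151 150 151 151 149 152 152 149 149 150 151 153 154 155 151]
 [144 149 149 149 152 152 148 147 147 151 149 152 151 151 154 155 153 151]
 [139 143 143 146 149 152 148 143 142 150 152 154 153 152 155 156 153 150]
 [140 141 142 142 145 145 136 119 120 147 155 153 154 153 154 154 151 150]
 [142 142 141 141 142 128 109  83 102 128 148 156 152 153 155 152 151 152]
 [144 143 143 143 139 102  83  74  94 103 138 150 141 145 152 153 151 150]
 [146 145 144 144 143 112  79  79  83  91 132 135 102 120 149 154 151 147]
 [140 145 147 147 146 123  80  78  77  87 125 108  78 106 143 149 148 146]
 [117 131 140 146 146 126  80  77  78  83 113  79  89 129 142 142 144 145]
 [ 89  99 116 131 135 125  82  78  79  79  92  84 120 141 142 143 142 142]
 [ 88  88  90  99 109 113  81  7
[... 1519 characters left out ...]
 96 134 129 134 143 140]
 [103 103 101 101  93  92 107 115 117 112  96  88  96 117 113 115 121 137]
 [104 101 101 105  96  97 111 116 114 108  88  81  99 104 103 102 102 118]
 [101 102 101 103  91  89 111 117 115 105  82  87 101 104 104 104 104 101]
 [100 102 102 102  86  72 103 119 115 100  75  89 105 102 103 103 102 102]
 [102  99  99 100  83  61  79  90  89  79  68  90 103 101 102 102 101 103]
 [134 131 126 124 114  95  83  78  66  59  60  88  99 101 100 100  99 100]
 [148 148 145 145 142 136 134 114  79  77 114 131 127 121 123 118 108 105]
 [149 149 149 148 149 151 152 125  82  83 135 152 145 144 144 143 138 135]
 [146 146 148 148 148 149 153 126  82  92 137 151 150 149 148 149 148 148]]
```

The bolt stands upright at the red line (scene (306,216), top (316,143)). The spacer is undisturbed and the gripper is beside it. I'll squeeze the spacer at two crossed yaw angles so that it centres.

>>> servo_tool([
  [[0.001, 0.0045, 0.03, 0, 0, 0, 0.7], [0.001, 0.0045, 0.05, 0, 0, 0, 0.7], [0.001, 0.0045, 0.06, 0, 0, 0, 0.7], [0.001, 0.0045, 0.06, 0, 0, 0, 0.3], [0.001, 0.0045, 0.06, 0, 0, 0, 0.3], [0.001, 0.0045, 0.06, 0, 0, 0, 0.3], [0.001, 0.0045, 0.06, 0, 0, 0, 0.3], [0.001, 0.0045, 0.06, 0, 0, 0, 0.3]],
], grip_force=25)

```text
t: 15.17
eef_pos: [0.433, -0.1724, 0.0053]
tool_rot: [0.001, 0.75, 0.661, 0.001]
contact_force: [0.2, -0.5, -0.1]
gripper_width: 0.416
grasp_force: 25.0
```

>>> servo_tool([
  [[0, 0, 0, 0, 0, 0, 0.7], [0, 0, 0, 0, 0, 0, 0.7], [0, 0, 0, 0, 0, 0, 0.7], [0, 0, 0, 0, 0, -18, 0.7], [0, 0, 0, 0, 0, -18, 0.7], [0, 0, 0, 0, 0, -18, 0.7], [0, 0, 0, 0, 0, -18, 0.7], [0, 0, 0, 0, 0, -18, 0.7], [0, 0, 0, 0, 0, -18, 0.7], [0, 0, 0, 0, 0, -18, 0.7], [0, 0, 0, 0, 0, -18, 0.7], [0, 0, 0, 0, 0, -18, 0.7], [0, 0, 0, 0, 0, -18, 0.7], [0, 0, 0, 0, 0, -18, 0.7], [0, 0, 0, 0, 0, -18, 0.7], [0, 0, 0, 0, 0, -18, 0.7], [0, 0, 0, 0, 0, -18, 0.7], [0, 0, 0, 0, 0, -18, 0.7]],
])

```text
t: 16.67
eef_pos: [0.4323, -0.1723, 0.0043]
tool_rot: [0.0, 0.064, 0.998, 0.0]
contact_force: [-0.2, 0.4, -0.4]
gripper_width: 0.706
grasp_force: 0.0
```

>>> servo_tool([
  [[0, 0, 0, 0, 0, 0, 0.3], [0, 0, 0, 0, 0, 0, 0.3], [0, 0, 0, 0, 0, 0, 0.3], [0, 0, 0, 0, 0, 0, 0.3], [0, 0, 0, 0, 0, 0, 0.3], [0, 0, 0, 0, 0, 0, 0.3], [0, 0, -0.03, 0, 0, 0, 0.3], [0, 0, -0.07, 0, 0, 0, 0.3], [0, 0, -0.11, 0, 0, 0, 0.3], [0, 0, -0.11, 0, 0, 0, 0.3], [0, 0, -0.11, 0, 0, 0, 0.3]],
], grip_force=40)

```text
t: 17.58
eef_pos: [0.4338, -0.1729, 0.1164]
tool_rot: [0.002, 0.063, 0.998, -0.001]
contact_force: [-1.3, 0.8, -1.9]
gripper_width: 0.411
grasp_force: 40.2
```

```bash
python3 - <<'E'
from h import *
go([.629,-.0272,.115],down(82.8))
E
```

```text
t 17.58 now [ 0.4338 -0.1729  0.1164] F [-1.3  0.8 -1.9] w 0.411
shift [-0.1752  0.1692  0.002 ] turn5 [-0.02  0.06 -0.01]
```

Spacer held. Moving to over the stud, then settling.

>>> servo_tool([
  [[-0.175, 0.169, 0, 0, 0, 0, 0.3], [-0.175, 0.169, 0, 0, 0, 0, 0.3], [-0.175, 0.169, 0, 0, 0, 0, 0.3], [-0.175, 0.169, 0, 0, 0, 0, 0.3], [-0.175, 0.169, 0, 0, 0, 0, 0.3], [-0.175, 0.169, 0, 0, 0, 0, 0.3], [-0.175, 0.169, 0, 0, 0, 0, 0.3], [-0.175, 0.169, 0, 0, 0, 0, 0.3], [-0.175, 0.169, 0, 0, 0, 0, 0.3], [-0.175, 0.169, 0, 0, 0, 0, 0.3]],
])

```text
t: 18.42
eef_pos: [0.6255, -0.0278, 0.1132]
tool_rot: [-0.001, 0.063, 0.998, -0.001]
contact_force: [-0.2, 0.3, -0.1]
gripper_width: 0.413
grasp_force: 40.2
```

```bash
python3 - <<'E'
from h import *
from station import bot
import numpy as np
P=[]
for i in range(4): bot.read_camera('scene') if i<3 else 0; P.append(bot.get_obs()['eef_pos'])
print(np.round(P,4)); go([.629,-.0272,.065],down(82.8),np.mean(P,0))
E
```

```text
[[ 0.6258 -0.028   0.1136]
 [ 0.626  -0.028   0.1139]
 [ 0.6262 -0.0279  0.1142]
 [ 0.6262 -0.0279  0.1142]]
t 18.57 now [ 0.6261 -0.0279  0.114 ] F [ 0.5  0.9 -0.8] w 0.409
shift [-0.0028  0.0011  0.049 ] turn5 [-0.01 -0.   -0.02]
```

>>> servo_tool([
  [[-0.0026, 0.0009, 0.015, 0, 0, 0, 0.3], [-0.0026, 0.0009, 0.025, 0, 0, 0, 0.3], [-0.0026, 0.0009, 0.025, 0, 0, 0, 0.3], [-0.0026, 0.0009, 0.025, 0, 0, 0, 0.3], [-0.0026, 0.0009, 0.025, 0, 0, 0, 0.3], [-0.0026, 0.0009, 0.03, 0, 0, 0, 0.3], [-0.0026, 0.0009, 0.035, 0, 0, 0, 0.3], [-0.0026, 0.0009, 0.04, 0, 0, 0, 0.3], [-0.0026, 0.0009, 0.042, 0, 0, 0, 0.3], [-0.0026, 0.0009, 0.042, 0, 0, 0, 0.3]],
])

```text
t: 19.4
eef_pos: [0.6293, -0.0259, 0.0716]
tool_rot: [-0.0, 0.063, 0.998, 0.0]
contact_force: [-1.3, 0.4, -0.4]
gripper_width: 0.405
grasp_force: 40.2
```

>>> servo_tool([
  [[0, 0, 0.005, 0, 0, 0, 0.3], [0, 0, 0.01, 0, 0, 0, 0.3], [0, 0, 0.015, 0, 0, 0, 0.3], [0, 0, 0.02, 0, 0, 0, 0.3], [0, 0, 0.025, 0, 0, 0, 0.3], [0, 0, 0.03, 0, 0, 0, 0.3], [0, 0, 0.034, 0, 0, 0, 0.3], [0, 0, 0.034, 0, 0, 0, 0.3], [0, 0, 0.034, 0, 0, 0, 0.3]],
])

```text
t: 20.15
eef_pos: [0.6297, -0.0258, 0.0382]
tool_rot: [0.0, 0.063, 0.998, 0.0]
contact_force: [-0.1, -0.2, -0.8]
gripper_width: 0.406
grasp_force: 40.2
```

>>> servo_tool([
  [[0, 0, 0.003, 0, 0, 0, 0.3], [0, 0, 0.005, 0, 0, 0, 0.3], [0, 0, 0.0065, 0, 0, 0, 0.3], [0, 0, 0.0065, 0, 0, 0, 0.3]],
])

```text
t: 20.48
eef_pos: [0.6299, -0.0258, 0.0319]
tool_rot: [0.0, 0.063, 0.998, 0.0]
contact_force: [-0.9, 0.1, -0.6]
gripper_width: 0.409
grasp_force: 40.3
```

>>> servo_tool([
  [[0, 0, 0, 0, 0, 0, 0.5], [0, 0, 0, 0, 0, 0, 0.7], [0, 0, 0, 0, 0, 0, 0.7], [0, 0, -0.03, 0, 0, 0, 0.7], [0, 0, -0.07, 0, 0, 0, 0.7], [0, 0, -0.11, 0, 0, 0, 0.7], [0, 0, -0.11, 0, 0, 0, 0.7], [0, 0, -0.11, 0, 0, 0, 0.7], [0, 0, -0.11, 0, 0, 0, 0.7], [0, 0, -0.11, 0, 0, 0, 0.7]],
])

```text
t: 21.32
eef_pos: [0.6287, -0.0262, 0.1405]
tool_rot: [-0.001, 0.063, 0.998, -0.0]
contact_force: [0.1, -0.6, -0.0]
gripper_width: 0.701
grasp_force: 0.0
```

```bash
python3 - <<'E'
from h import *
go([.433,-.3016,.06],down(82.8))
E
```

```text
t 21.32 now [ 0.6287 -0.0262  0.1405] F [ 0.1 -0.6 -0. ] w 0.701
shift [ 0.1596 -0.2977  0.0809] turn5 [-0.   -0.02  0.  ]
```

>>> servo_tool([
  [[0.16, -0.298, 0, 0, 0, 0, 0.7], [0.16, -0.298, 0, 0, 0, 0, 0.7], [0.16, -0.298, 0, 0, 0, 0, 0.7], [0.16, -0.298, 0, 0, 0, 0, 0.7], [0.16, -0.298, 0, 0, 0, 0, 0.7], [0.16, -0.298, 0, 0, 0, 0, 0.7], [0.16, -0.298, 0.02, 0, 0, 0, 0.7], [0.16, -0.298, 0.05, 0, 0, 0, 0.7], [0.16, -0.298, 0.08, 0, 0, 0, 0.7], [0.16, -0.298, 0.08, 0, 0, 0, 0.7], [0.16, -0.298, 0.08, 0, 0, 0, 0.7], [0.16, -0.298, 0.08, 0, 0, 0, 0.7], [0.16, -0.298, 0.08, 0, 0, 0, 0.7]],
])

```text
t: 22.4
eef_pos: [0.4364, -0.2998, 0.0634]
tool_rot: [0.002, 0.061, 0.998, 0.0]
contact_force: [1.0, 0.2, 1.0]
gripper_width: 0.699
grasp_force: 0.0
```

```bash
python3 - <<'E'
from h import *
go([.433,-.3016,0],down(82.8))
E
```

```text
t 22.40 now [ 0.4364 -0.2998  0.0634] F [1.  0.2 1. ] w 0.699
shift [ 0.0033 -0.0022  0.0634] turn5 [0.01 0.04 0.04]
```

>>> servo_tool([
  [[0.001, -0.001, 0.03, 0, 0, 0, 0.7], [0.001, -0.001, 0.05, 0, 0, 0, 0.7], [0.001, -0.001, 0.06, 0, 0, 0, 0.7], [0.001, -0.001, 0.0615, 0, 0, 0, 0.7], [0.001, -0.001, 0.0615, 0, 0, 0, 0.3], [0.001, -0.001, 0.0615, 0, 0, 0, 0.3], [0.001, -0.001, 0.0615, 0, 0, 0, 0.3], [0.001, -0.001, 0.0615, 0, 0, 0, 0.3], [0.001, -0.001, 0.0615, 0, 0, 0, 0.3]],
], grip_force=20)

```text
t: 23.15
eef_pos: [0.4342, -0.3022, 0.0018]
tool_rot: [0.002, 0.062, 0.998, -0.0]
contact_force: [0.5, 2.0, 7.2]
gripper_width: 0.451
grasp_force: 20.2
```

>>> servo_tool([
  [[0, 0, -0.001, 0, 0, 0, 0.7], [0, 0, -0.001, 0, 0, 0, 0.7], [0, 0, -0.001, 0, 0, 0, 0.7], [0, 0, -0.001, 0, 0, 18, 0.7], [0, 0, -0.001, 0, 0, 18, 0.7], [0, 0, -0.001, 0, 0, 18, 0.7], [0, 0, -0.001, 0, 0, 18, 0.7], [0, 0, -0.001, 0, 0, 18, 0.7], [0, 0, -0.001, 0, 0, 18, 0.7], [0, 0, -0.001, 0, 0, 18, 0.7], [0, 0, -0.001, 0, 0, 18, 0.7], [0, 0, -0.001, 0, 0, 18, 0.7], [0, 0, -0.001, 0, 0, 18, 0.7], [0, 0, -0.001, 0, 0, 18, 0.7], [0, 0, -0.001, 0, 0, 18, 0.7], [0, 0, -0.001, 0, 0, 18, 0.7], [0, 0, -0.001, 0, 0, 18, 0.7], [0, 0, -0.001, 0, 0, 18, 0.7]],
])

```text
t: 24.65
eef_pos: [0.4326, -0.3023, 0.0013]
tool_rot: [0.0, 0.749, 0.662, 0.0]
contact_force: [-0.3, 0.3, -0.1]
gripper_width: 0.7
grasp_force: 0.0
```

>>> servo_tool([
  [[0, 0, 0, 0, 0, 0, 0.3], [0, 0, 0, 0, 0, 0, 0.3], [0, 0, 0, 0, 0, 0, 0.3], [0, 0, 0, 0, 0, 0, 0.3], [0, 0, 0, 0, 0, 0, 0.3], [0, 0, 0, 0, 0, 0, 0.3]],
], grip_force=30)

```text
t: 25.15
eef_pos: [0.4327, -0.3024, 0.0017]
tool_rot: [0.0, 0.75, 0.662, 0.0]
contact_force: [-1.4, 1.4, 4.6]
gripper_width: 0.439
grasp_force: 29.6
```

>>> servo_tool([
  [[0, 0, -0.02, 0, 0, 0, 0.3], [0, 0, -0.06, 0, 0, 0, 0.3], [0, 0, -0.1, 0, 0, 0, 0.3], [0, 0, -0.12, 0, 0, 0, 0.3], [0, 0, -0.12, 0, 0, 0, 0.3], [0, 0, -0.12, 0, 0, 0, 0.3], [0, 0, -0.12, 0, 0, 0, 0.3]],
])

```text
t: 25.73
eef_pos: [0.4319, -0.3021, 0.1205]
tool_rot: [-0.0, 0.75, 0.661, 0.0]
contact_force: [0.9, 0.5, -0.5]
gripper_width: 0.436
grasp_force: 30.3
```

```bash
python3 - <<'E'
from h import *
from station import bot
for n in('scene','top'):
    r=bot.read_camera(n);np.savez('pics/w_'+n,**r)
s,t=load('w_scene'),load('w_top');p=bot.get_obs()['eef_pos'];u,v=proj(s,p)[0].astype(int)
f=lambda c,x,y:cv2.resize(c['img'][y:y+60,x:x+80,::-1],(400,300),interpolation=cv2.INTER_CUBIC)
cv2.imwrite('pics/w.png',cv2.convertScaleAbs(np.hstack([f(s,u-40,v-30),f(t,280,110)]),alpha=1.6))
print(u,v);go([.6293,-.0265,.115],down(-7.2))
# spacer now
for c,b,nn in((s,(290,205,35,35),'s'),(t,(300,125,35,35),'t')):
    k=big(mask(c,(12,110,60),(28,255,255),b));print(nn,cen(k),cv2.boundingRect(k),plane(c,cen(k),.037)[0])
E
```

```text
239 129
t 25.83 now [ 0.4315 -0.3018  0.1198] F [-0.4  0.8 -0.2] w 0.442
shift [0.2978 0.1619 0.0049] turn5 [-0.02 -0.02  0.01]
s [306.07622739 225.40956072] (300, 219, 13, 14) [ 0.63169897 -0.02520976  0.037     ]
t [315.33159269 146.09399478] (308, 138, 16, 17) [ 0.62843654 -0.02615835  0.037     ]
```

View pics/w.png

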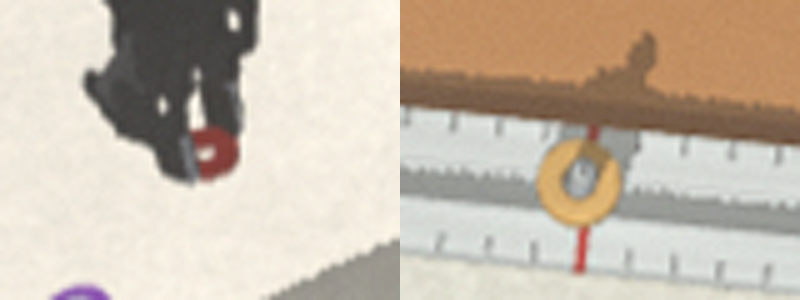

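The washer is held level, and the spacer sits around the stud. Now to the stud.

>>> servo_tool([
  [[0.298, 0.162, 0, 0, 0, 0, 0.3], [0.298, 0.162, 0, 0, 0, 0, 0.3], [0.298, 0.162, 0, 0, 0, 0, 0.3], [0.298, 0.162, 0, 0, 0, 0, 0.3], [0.298, 0.162, 0, 0, 0, 0, 0.3], [0.298, 0.162, 0, 0, 0, 0, 0.3], [0.298, 0.162, 0, 0, 0, 0, 0.3], [0.298, 0.162, 0, 0, 0, 0, 0.3], [0.298, 0.162, 0, 0, 0, 0, 0.3], [0.298, 0.162, 0, 0, 0, 0, 0.3], [0.298, 0.162, 0, 0, 0, 0, 0.3], [0.298, 0.162, 0, 0, 0, 0, 0.3], [0.298, 0.162, 0, 0, 0, 0, 0.3]],
])

```text
t: 26.92
eef_pos: [0.6296, -0.0293, 0.1208]
tool_rot: [0.0, 0.751, 0.66, -0.001]
contact_force: [-0.3, -0.2, 0.2]
gripper_width: 0.441
grasp_force: 30.3
```

```bash
python3 - <<'E'
from h import *
go([.6295,-.0267,.085],down(-7.2))
E
```

```text
t 26.92 now [ 0.6296 -0.0293  0.1208] F [-0.3 -0.2  0.2] w 0.441
shift [ 0.0026 -0.0004  0.0358] turn5 [-0.01  0.01 -0.03]
```

>>> servo_tool([
  [[0.0024, -0.0003, 0.015, 0, 0, 0, 0.3], [0.0024, -0.0003, 0.028, 0, 0, 0, 0.3], [0.0024, -0.0003, 0.034, 0, 0, 0, 0.3], [0.0024, -0.0003, 0.034, 0, 0, 0, 0.3], [0.0024, -0.0003, 0.034, 0, 0, 0, 0.3], [0.0024, -0.0003, 0.034, 0, 0, 0, 0.3]],
])

```text
t: 27.42
eef_pos: [0.6309, -0.0248, 0.0879]
tool_rot: [0.0, 0.75, 0.661, 0.0]
contact_force: [0.0, -0.1, 0.4]
gripper_width: 0.436
grasp_force: 30.3
```

```bash
python3 - <<'E'
from h import *
go([.6295,-.0267,.062],down(-7.2))
E
```

```text
t 27.42 now [ 0.6309 -0.0248  0.0879] F [ 0.  -0.1  0.4] w 0.436
shift [-0.0021 -0.0012  0.0259] turn5 [ 0.01 -0.   -0.  ]
```

>>> servo_tool([
  [[-0.0019, -0.0012, 0, 0, 0, 0, 0.3], [-0.0019, -0.0012, 0, 0, 0, 0, 0.3], [-0.0019, -0.0012, 0.006, 0, 0, 0, 0.3], [-0.0019, -0.0012, 0.012, 0, 0, 0, 0.3], [-0.0019, -0.0012, 0.017, 0, 0, 0, 0.3], [-0.0019, -0.0012, 0.02, 0, 0, 0, 0.3], [-0.0019, -0.0012, 0.02, 0, 0, 0, 0.3]],
])

```text
t: 28.0
eef_pos: [0.6285, -0.0262, 0.0662]
tool_rot: [-0.0, 0.75, 0.661, -0.0]
contact_force: [0.2, 0.9, 0.5]
gripper_width: 0.441
grasp_force: 30.3
```

>>> servo_tool([
  [[0.0, 0, 0.004, 0, 0, 0, 0.3], [0.0, 0, 0.008, 0, 0, 0, 0.3], [0.0, 0, 0.012, 0, 0, 0, 0.3], [0.0, 0, 0.015, 0, 0, 0, 0.3], [0.0, 0, 0.0165, 0, 0, 0, 0.3], [0.0, 0, 0.0165, 0, 0, 0, 0.3]],
])

```text
t: 28.5
eef_pos: [0.6289, -0.0263, 0.0505]
tool_rot: [-0.0, 0.75, 0.661, -0.0]
contact_force: [-0.5, 0.8, -0.3]
gripper_width: 0.439
grasp_force: 30.3
```

Release and rise.

>>> servo_tool([
  [[0, 0, 0.0008, 0, 0, 0, 0.3], [0, 0, 0.0008, 0, 0, 0, 0.5], [0, 0, 0.0008, 0, 0, 0, 0.7], [0, 0, 0.0008, 0, 0, 0, 0.7], [0, 0, -0.03, 0, 0, 0, 0.7], [0, 0, -0.07, 0, 0, 0, 0.7], [0, 0, -0.1, 0, 0, 0, 0.7], [0, 0, -0.1, 0, 0, 0, 0.7], [0, 0, -0.1, 0, 0, 0, 0.7]],
])

```text
t: 29.25
eef_pos: [0.6308, -0.0262, 0.1535]
tool_rot: [0.002, 0.75, 0.661, 0.002]
contact_force: [-0.5, -0.2, -1.6]
gripper_width: 0.698
grasp_force: 0.0
```

```bash
python3 - <<'E'
from h import *
go([.5502,-.298,.06],down(-7.2))
E
```

```text
t 29.25 now [ 0.6308 -0.0262  0.1535] F [-0.5 -0.2 -1.6] w 0.698
shift [-0.2798 -0.0464  0.093 ] turn5 [ 0.06 -0.01 -0.  ]
```

>>> servo_tool([
  [[-0.28, -0.046, 0, 0, 0, 0, 0.68], [-0.28, -0.046, 0, 0, 0, 0, 0.68], [-0.28, -0.046, 0, 0, 0, 0, 0.68], [-0.28, -0.046, 0, 0, 0, 0, 0.68], [-0.28, -0.046, 0, 0, 0, 0, 0.68], [-0.28, -0.046, 0.02, 0, 0, 0, 0.68], [-0.28, -0.046, 0.05, 0, 0, 0, 0.68], [-0.28, -0.046, 0.09, 0, 0, 0, 0.68], [-0.28, -0.046, 0.09, 0, 0, 0, 0.68], [-0.28, -0.046, 0.09, 0, 0, 0, 0.68], [-0.28, -0.046, 0.09, 0, 0, 0, 0.68], [-0.28, -0.046, 0.09, 0, 0, 0, 0.68]],
])

```text
t: 30.25
eef_pos: [0.5506, -0.2969, 0.0626]
tool_rot: [0.001, 0.749, 0.662, 0.001]
contact_force: [-0.0, -0.5, -0.3]
gripper_width: 0.682
grasp_force: 0.0
```

```bash
python3 - <<'E'
from h import *
go([.5502,-.298,.008],down(-7.2))
E
```

```text
t 30.25 now [ 0.5506 -0.2969  0.0626] F [-0.  -0.5 -0.3] w 0.682
shift [-0.0012 -0.0005  0.0546] turn5 [ 0.04 -0.01  0.03]
```

>>> servo_tool([
  [[-0.001, -0.0005, 0.025, 0, 0, 0, 0.68], [-0.001, -0.0005, 0.045, 0, 0, 0, 0.68], [-0.001, -0.0005, 0.0545, 0, 0, 0, 0.68], [-0.001, -0.0005, 0.0545, 0, 0, 0, 0.68], [-0.001, -0.0005, 0.0545, 0, 0, 0, 0.3], [-0.001, -0.0005, 0.0545, 0, 0, 0, 0.3], [-0.001, -0.0005, 0.0545, 0, 0, 0, 0.3], [-0.001, -0.0005, 0.0545, 0, 0, 0, 0.3], [-0.001, -0.0005, 0.0545, 0, 0, 0, 0.3]],
], grip_force=25)

```text
t: 31.0
eef_pos: [0.5493, -0.2994, 0.0081]
tool_rot: [0.001, 0.75, 0.661, 0.001]
contact_force: [0.2, 1.0, 7.7]
gripper_width: 0.476
grasp_force: 25.9
```

>>> servo_tool([
  [[0, 0, 0, 0, 0, 0, 0.68], [0, 0, 0, 0, 0, 0, 0.68], [0, 0, 0, 0, 0, 0, 0.68], [0, 0, 0, 0, 0, -18, 0.68], [0, 0, 0, 0, 0, -18, 0.68], [0, 0, 0, 0, 0, -18, 0.68], [0, 0, 0, 0, 0, -18, 0.68], [0, 0, 0, 0, 0, -18, 0.68], [0, 0, 0, 0, 0, -18, 0.68], [0, 0, 0, 0, 0, -18, 0.68], [0, 0, 0, 0, 0, -18, 0.68], [0, 0, 0, 0, 0, -18, 0.68], [0, 0, 0, 0, 0, -18, 0.68], [0, 0, 0, 0, 0, -18, 0.68], [0, 0, 0, 0, 0, -18, 0.68], [0, 0, 0, 0, 0, -18, 0.68], [0, 0, 0, 0, 0, -18, 0.68], [0, 0, 0, 0, 0, -18, 0.68]],
])

```text
t: 32.5
eef_pos: [0.5477, -0.2994, 0.0061]
tool_rot: [0.0, 0.064, 0.998, 0.0]
contact_force: [-0.0, -0.7, 0.1]
gripper_width: 0.68
grasp_force: 0.0
```

>>> servo_tool([
  [[0, 0, 0, 0, 0, 0, 0.3], [0, 0, 0, 0, 0, 0, 0.3], [0, 0, 0, 0, 0, 0, 0.3], [0, 0, 0, 0, 0, 0, 0.3], [0, 0, 0, 0, 0, 0, 0.3], [0, 0, 0, 0, 0, 0, 0.3]],
], grip_force=40)

```text
t: 33.0
eef_pos: [0.5482, -0.2993, 0.0066]
tool_rot: [0.0, 0.063, 0.998, -0.0]
contact_force: [-0.5, -0.6, 3.2]
gripper_width: 0.481
grasp_force: 40.7
```

>>> servo_tool([
  [[0, 0, -0.03, 0, 0, 0, 0.3], [0, 0, -0.07, 0, 0, 0, 0.3], [0, 0, -0.11, 0, 0, 0, 0.3], [0, 0, -0.13, 0, 0, 0, 0.3], [0, 0, -0.13, 0, 0, 0, 0.3], [0, 0, -0.13, 0, 0, 0, 0.3], [0, 0, -0.13, 0, 0, 0, 0.3]],
])

```text
t: 33.58
eef_pos: [0.5468, -0.2992, 0.1351]
tool_rot: [-0.001, 0.063, 0.998, 0.0]
contact_force: [-0.3, -0.5, -0.5]
gripper_width: 0.482
grasp_force: 40.9
```

```bash
python3 - <<'E'
from h import *
from station import bot
for n in('scene','top'):
    r=bot.read_camera(n);np.savez('pics/n_'+n,**r)
s,t=load('n_scene'),load('n_top')
for c,b,nn in((s,(290,200,35,40),'s'),(t,(300,120,35,40),'t')):
    k=big(mask(c,(0,120,40),(8,255,255),b)|mask(c,(172,120,40),(180,255,255),b));print(nn,cen(k),cv2.boundingRect(k),plane(c,cen(k),.051)[0])
go([.6293,-.0265,.125],down(82.8))
E
```

```text
s [305.98651961 222.18382353] (299, 216, 15, 13) [ 0.63111232 -0.02506231  0.051     ]
t [315.57862781 146.29751063] (307, 135, 18, 25) [ 0.62556139 -0.02634629  0.051     ]
t 33.68 now [ 0.5466 -0.2989  0.1344] F [ 0.2 -0.3 -1. ] w 0.478
shift [-0.048   0.2806  0.0097] turn5 [ 0.01 -0.03  0.  ]
```

>>> servo_tool([
  [[-0.048, 0.2806, 0.002, 0, 0, 0, 0.3], [-0.048, 0.2806, 0.002, 0, 0, 0, 0.3], [-0.048, 0.2806, 0.002, 0, 0, 0, 0.3], [-0.048, 0.2806, 0.002, 0, 0, 0, 0.3], [-0.048, 0.2806, 0.002, 0, 0, 0, 0.3], [-0.048, 0.2806, 0.002, 0, 0, 0, 0.3], [-0.048, 0.2806, 0.002, 0, 0, 0, 0.3], [-0.048, 0.2806, 0.002, 0, 0, 0, 0.3], [-0.048, 0.2806, 0.03, 0, 0, 0, 0.3], [-0.048, 0.2806, 0.03, 0, 0, 0, 0.3], [-0.048, 0.2806, 0.03, 0, 0, 0, 0.3], [-0.048, 0.2806, 0.03, 0, 0, 0, 0.3], [-0.048, 0.2806, 0.03, 0, 0, 0, 0.3], [-0.048, 0.2806, 0.03, 0, 0, 0, 0.3], [-0.048, 0.2806, 0.03, 0, 0, 0, 0.3], [-0.048, 0.2806, 0.03, 0, 0, 0, 0.3]],
])

```text
t: 35.02
eef_pos: [0.6309, -0.0271, 0.1071]
tool_rot: [0.001, 0.063, 0.998, 0.0]
contact_force: [-0.7, -0.0, -0.2]
gripper_width: 0.477
grasp_force: 40.9
```

```bash
python3 - <<'E'
from h import *
go([.6293,-.0266,.070],down(82.8))
E
```

```text
t 35.02 now [ 0.6309 -0.0271  0.1071] F [-0.7 -0.  -0.2] w 0.477
shift [0.0017 0.0003 0.0371] turn5 [ 0.    0.02 -0.  ]
```

>>> servo_tool([
  [[0.0014, 0.0003, 0.01, 0, 0, 0, 0.3], [0.0014, 0.0003, 0.016, 0, 0, 0, 0.3], [0.0014, 0.0003, 0.02, 0, 0, 0, 0.3], [0.0014, 0.0003, 0.024, 0, 0, 0, 0.3], [0.0014, 0.0003, 0.028, 0, 0, 0, 0.3], [0.0014, 0.0003, 0.03, 0, 0, 0, 0.3], [0.0014, 0.0003, 0.03, 0, 0, 0, 0.3], [0.0014, 0.0003, 0.03, 0, 0, 0, 0.3]],
])

```text
t: 35.68
eef_pos: [0.6294, -0.0263, 0.0764]
tool_rot: [0.0, 0.063, 0.998, 0.0]
contact_force: [1.1, -0.5, -1.5]
gripper_width: 0.483
grasp_force: 40.9
```

Knob is 7 mm over the tip with no contact. Continue to home, where the TCP should be about 0.0615.

>>> servo_tool([
  [[0, 0, 0.004, 0, 0, 0, 0.3], [0, 0, 0.008, 0, 0, 0, 0.3], [0, 0, 0.011, 0, 0, 0, 0.3], [0, 0, 0.0135, 0, 0, 0, 0.3], [0, 0, 0.0145, 0, 0, 0, 0.3], [0, 0, 0.0145, 0, 0, 0, 0.3]],
])

```text
t: 36.18
eef_pos: [0.6293, -0.0263, 0.0619]
tool_rot: [0.0, 0.063, 0.998, 0.0]
contact_force: [-1.2, 0.8, -1.0]
gripper_width: 0.482
grasp_force: 41.0
```

>>> servo_tool([
  [[0, 0, 0.0006, 0, 0, 0, 0.3], [0, 0, 0.0006, 0, 0, 0, 0.3], [0, 0, 0.0006, 0, 0, 0, 0.55], [0, 0, 0.0006, 0, 0, 0, 0.7], [0, 0, 0.0006, 0, 0, 0, 0.7], [0, 0, 0.0006, 0, 0, 0, 0.7], [0, 0, -0.03, 0, 0, 0, 0.7], [0, 0, -0.07, 0, 0, 0, 0.7], [0, 0, -0.11, 0, 0, 0, 0.7], [0.1, -0.15, -0.15, 0, 0, 0, 0.7], [0.1, -0.15, -0.15, 0, 0, 0, 0.7], [0.1, -0.15, -0.15, 0, 0, 0, 0.7], [0.1, -0.15, -0.15, 0, 0, 0, 0.7], [0.1, -0.15, -0.15, 0, 0, 0, 0.7], [0.1, -0.15, -0.15, 0, 0, 0, 0.7], [0.1, -0.15, -0.15, 0, 0, 0, 0.7]],
])

```text
t: 37.52
eef_pos: [0.5109, -0.1639, 0.2122]
tool_rot: [0.001, 0.064, 0.998, -0.0]
contact_force: [0.2, 1.1, -0.4]
gripper_width: 0.699
grasp_force: 0.0
```

```bash
python3 - <<'E'
from h import *
from station import bot
for n in('scene','top'):
    r=bot.read_camera(n);np.savez('pics/z_'+n,**r)
s,t=load('z_scene'),load('z_top')
f=lambda c,x,y:cv2.resize(c['img'][y:y+60,x:x+80,::-1],(400,300),interpolation=cv2.INTER_CUBIC)
f2=lambda c:cv2.resize(c['img'][50:290,100:500,::-1],(400,240))
cv2.imwrite('pics/z.png',cv2.convertScaleAbs(np.vstack([np.hstack([f(s,265,190),f(t,275,115)]),np.hstack([f2(s),f2(t)])]),alpha=1.6))
for h in(.055,.085):print(h,proj(s,[.6293,-.0265,h]),proj(t,[.6293,-.0265,h]))
E
```

```text
0.055 [[305.64733883 220.60616961]] [[315.63817415 144.1666768 ]]
0.085 [[305.14904761 213.76263509]] [[315.91541043 141.47667658]]
```

View pics/z.png

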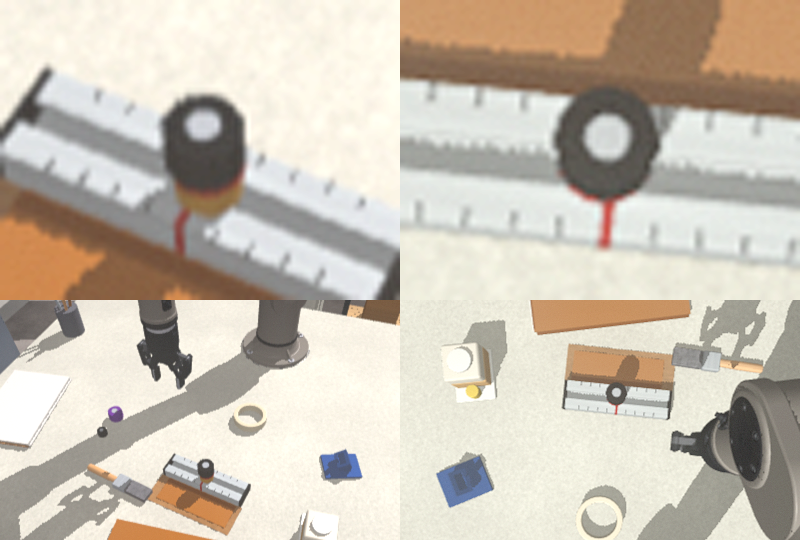

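The stack sits upright on the red line: knob disc at about scene (305.6,215), where it should be when fully home. The washer and spacer show beneath it, and the pot, tape and brush are untouched. Handing in.

```bash
python3 -c "
from station import bot
print(bot.hand_in())"
```

```text
the job is handed in; nothing more can be done
None
```

I handed the job in at about 38 s: the T-bolt is in the slot at the red line with its head turned across, and the spacer, washer and knob are stacked on the stud. The cameras showed the stack upright and home, but I set the head's squareness from the gripper angle and could not see it. No verdict came back.

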